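# Release the hidden safety catch and raise the station hood

## Task

The hood of the control station has popped up a little, but a hidden sprung safety catch somewhere under its front edge still holds it down. Reach under the raised front edge, feel for the catch, push it aside to the station's left (as seen from the robot) while lifting, then swing the hood up until it stands upright on its own, and let go. Feel your way gently: never press on anything with more than 30 N, do not fling the hood, and leave the tablet, screwdriver and dome camera where they are.

Things in the scene. Friction and masses are not known exactly. Their poses are not given: they have to be found in the camera images.
- station: Control station, fixed: grey open body 90 x 240 mm, rim at z = 156 mm, on a base plate 10 mm thick (x -110 to 70, y +-125 mm), with a dark blue hinged hood that overhangs the front wall (x = -45 mm) by about 65 mm. Origin: underside, below the body's middle; x points from its front (robot side) to its back, y to its left seen from the robot, z up. Under the overhang: only bar and catch.
- hood (a joint): Angle of the hood, 0 = flat shut, grows as it opens, 1.6 = stop just past upright. At the start it stands at 0.05 to 0.11 and the catch holds it from going above about 0.13; with the catch pushed aside it is free once it is past about 0.21. The hinge is stiff: the hood stays where it is left, and needs about 3 to 4 N at the front edge to raise.
- hood_edge (a point): Middle of the hood's rounded front edge (a grey, soft rubber bead, 9 mm round, along the whole width of 246 mm; the point is on its centre line). The hood is a 6 mm plate; this point is 158.5 mm in front of the hinge line and 3 mm above the plate's underside (the hinge line lies at the level of the underside). The point's axes turn with the hood.
- hood_hinge (a point): Middle of the hood's hinge line, fixed, at x = +49 mm, z = 160 mm in the station's frame. The hinge line runs along the station's y axis; the frame's axes are the station's.
- hood_bar (a point): Middle of a thin steel bar under the hood, out of sight, moving with it: 232 mm long along the station's y, 8 mm deep, 4 mm thick, its centre 24 mm below the hood's underside and 34 mm behind the front edge, hung from brackets at its two ends. The catch hooks over this bar.
- catch_line (a point): A fixed point of the station (x = -98, y = 0, z = 115 mm), mid-height of the catch's dark paddle, NOT its y. The paddle is an upright blade, z 92 to 138 mm, 4 mm thick with a round 8 mm end, turning about an upright pin at x = -52 mm, 52 mm from the blade's far end. At rest its end is at x = -98 mm, about 11 mm behind the hood's edge; that end's y is unknown, anywhere from -64 to +46 mm.
- catch_entry (a point): Fixed point under the overhang (x = -98, y = -94, z = 115 mm): from y = -110 to -75 mm this space is always free. From here the paddle is met by moving left (+y), the only way it turns. Its spring resists with about 3 N at first touch, 6 N after 27 mm; the hook is clear of the bar after about 22 mm and a hard stop comes at about 38 mm. Let go, it springs back.
- tablet: Loose black tablet computer, 170 x 245 x 9 mm, lying on the bench to the left. Origin: centre of its underside. Leave alone.
- driver: Loose screwdriver with a red handle lying on the bench to the right of the station, along its own x axis. Leave alone.
- dome: Loose white dome camera, 100 mm across and 67 mm high, standing on the bench to the right of the station. Origin: centre of its underside. Leave alone.

How it is judged:
By the outcome, as a careful person would: the job done as asked, in the order asked, and still so for the second after the job is handed in, with the robot touching nothing.
It also fails if it takes over 61 s, if anything falls off the work surface, if the arm or the gripper's body presses on something with over 40 N, if the wrist force passes 120 N, or if a joint passes its speed limit or range.

## Robot

A 7-joint arm with a two-finger parallel gripper is mounted at the origin on the work surface. World frame = base frame: x ahead of the robot, y to its left, z up, the work surface at z = 0. Lengths are in mm, angles in rad, forces in N, time in s.
With the tool pointing down it reaches from about 400 to 875 mm from the base axis. Payload 4.4 kg.
Tool frame: the origin (TCP) lies midway between the tips of the shut fingers; the grasp point (between the pads) lies 19 mm behind it; z points along the fingers, y is the line along which they close (so a half turn about z gives the same grasp; the last joint's range is limited). The gripper opens to 85 mm and grips with 20 to 120 N. Pads are 22 mm wide; open, the fingers measure 114 mm over their backs; the gripper's body (76 mm by 85 mm) begins 54 mm behind the grasp point. The pads swing forward as they close: fully open they stand 13 mm farther back than shut.
Start: joints at [-1.273, 0.628, 0.038, 1.517, -0.027, 0.996, -0.02], TCP at [231.265, 607.482, 208.013] pointing down, gripper open.
Joint ranges: [-3.06, 3.06], [-0.37, 2.12], [-1.25, 1.32], [0.18, 2.47], [-1.1, 4.24], [0.23, 1.98], [-2.94, 2.94]. Speed limits (rad/s): [2.57, 2.57, 3.14, 3.14, 3.14, 3.14, 3.14].

## Interface

Orientations are given as [roll, pitch, yaw] about the fixed x, y, z axes, in that order (R = Rz(yaw) Ry(pitch) Rx(roll)).
In Python, from cell import read_state, get_image, finish_job gives the robot as it stands.
- The arm moves only by the tool send_rows, never from a script. Its argument "series" is a list of rows, each an object of numbers: "ax", "ay", "az": the turn, a rotation vector about the tool's x, y, z in rad; "dx", "dy", "dz": the shift along the tool's x, y, z in cm; "hand": the closure, from 0 (fully open) to 1 (shut). In form: [{"ax": .., "ay": .., "az": .., "dx": .., "dy": .., "dz": .., "hand": ..}, ...]. A call has 1 to 10 rows; each row is the pose to reach, as a shift and turn from the pose commanded when the call began, along the tool's axes at that moment; what a row does not reach only later rows make up. A row lasts 1/10 s, in which the tool goes at most 50 mm and 8.59 degrees, less where a joint would pass 70% of its speed; a pose out of reach is approached as far as the arm can. A call with a gripper value outside its range is refused whole. The fingers move at their own pace and stop on an object; the grip force is fixed at half the most. Time passes only in rows, so rows that repeat a pose let the fingers close. It gives the time, the measured TCP pose, the force, the opening and the grip force at its end, in the units of the state.
- read_state(): the state, without advancing time (a new reading comes with each control period).
- get_image(name): name is "scene" or "top" or "wrist"; returns a dict with "pixels" (400x640x3 uint8, red, green, blue), "mtx" (3x3 intrinsics, pixels), "R" (3x3) and "t" (3): a world point X has camera coordinates R X + t. Camera axes: x right, y down, z forward; pixel columns grow to the right and rows downward; lengths in mm; the calibration is good to about 2 mm. The wrist camera is an equidistant fisheye: a pixel r from the principal point sees the ray r / f radians off the axis. A picture is of the moment at which its call begins. There is no depth.
- finish_job(): hands the job in; it is judged then, once.
The state is a dict: "clock": time; "qpos": joint angles; "qd": joint speeds; "tau": joint torques, N m; "eef_pos": TCP position; "tool_rot": TCP orientation; "force": force on the tool from outside, world axes, zero at the start; "torque": the same for the moment, N m; "width": finger opening in mm; "gripper_force": force on a finger pad.
Only numpy, scipy, OpenCV 4.12 (cv2) and the standard library are available. Lean on these libraries where they do the work, as an engineer would, in place of code of your own. Each camera call takes 0.05 s, during which the arm holds its last target. There are 200 camera calls.

## Working session

There is one attempt and no reset: what is moved stays moved. The work goes in short steps, Python scripts to look and compute and a tool call to move; the robot and the scene stay as the last step left them, time stands still between calls to the robot, and variables do not carry over. Pictures are saved under pics/ and viewed, at most 10 in all, crops included, and the job is handed in when it is done.

Besides the shell and the picture viewer there is one more tool, called after "Request:" in YAML: its name, and indented under it one key for each argument. send_rows: Moves the arm, as the interface text tells. Its arguments: {"type":"object","properties":{"series":{"type":"array","items":{"type":"object","properties":{"ax":{"type":"number"},"ay":{"type":"number"},"az":{"type":"number"},"dx":{"type":"number"},"dy":{"type":"number"},"dz":{"type":"number"},"hand":{"type":"number"}}}}},"required":["series"]}

```bash
ls; mkdir -p pics; python3 - <<'E'
from cell import *
import cv2,numpy as np,json
s=read_state();print({k:np.round(v,3).tolist() for k,v in s.items()})
for n in("scene","top"):
    g=get_image(n);cv2.imwrite(f"pics/{n}0.png",g["pixels"][:,:,::-1]);print(n,np.round(g["mtx"],1).tolist(),np.round(g["R"],3).tolist(),np.round(g["t"],1).tolist())
E
```

```text
pics
{'clock': 0.0, 'qpos': [-1.273, 0.629, 0.038, 1.518, -0.027, 0.996, -0.02], 'qd': [-0.002, -0.0, 0.001, 0.0, 0.001, 0.001, -0.001], 'tau': [-0.0, -56.341, 1.226, -19.344, 0.011, 0.011, -0.0], 'eef_pos': [231.019, 606.824, 207.056], 'tool_rot': [-3.14, 0.0, 2.778], 'force': [-0.0, 0.333, 0.475], 'torque': [-0.019, -0.025, 0.016], 'gripper_force': 0.0, 'width': 85.202}
scene [[393.5, 0.0, 315.8], [0.0, 393.5, 195.2], [0.0, 0.0, 1.0]] [[-0.759, 0.651, 0.01], [0.526, 0.622, -0.58], [-0.384, -0.435, -0.815]] [460.2, -298.2, 1380.6]
top [[385.5, 0.0, 320.1], [0.0, 385.5, 193.4], [0.0, 0.0, 1.0]] [[0.018, -1.0, 0.019], [-0.987, -0.021, -0.157], [0.157, -0.016, -0.987]] [-9.0, 646.7, 979.8]
```

View pics/scene0.png

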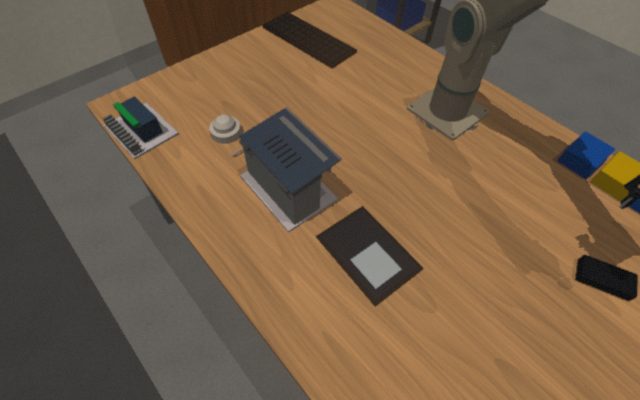

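View pics/top0.png

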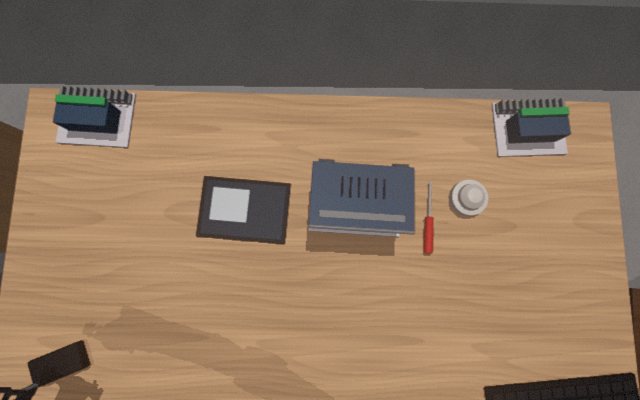

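The scene view shows the station at about (290,165), with the tablet at (370,255) and the dome at (225,127). In the top view the hood spans (309,163) to (415,235), its front edge along row ~233, and the screwdriver is at (429,220). I'll enlarge both to pick out corners.

```bash
python3 - <<'E'
import cv2,numpy as np
a=cv2.imread("pics/top0.png")[150:250,295:430];b=cv2.imread("pics/scene0.png")[100:230,230:350]
a=cv2.resize(a,None,fx=3,fy=3,interpolation=2);a=cv2.copyMakeBorder(a,0,220-0,0,0,0)
b=cv2.resize(b,None,fx=3.2,fy=4,interpolation=2)
c=np.zeros((520,790,3),np.uint8);c[:a.shape[0],:405]=a[:520];c[:520,405:405+384]=b
cv2.imwrite("pics/c1.png",c)
E
```

```text
(no output)
```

View pics/c1.png

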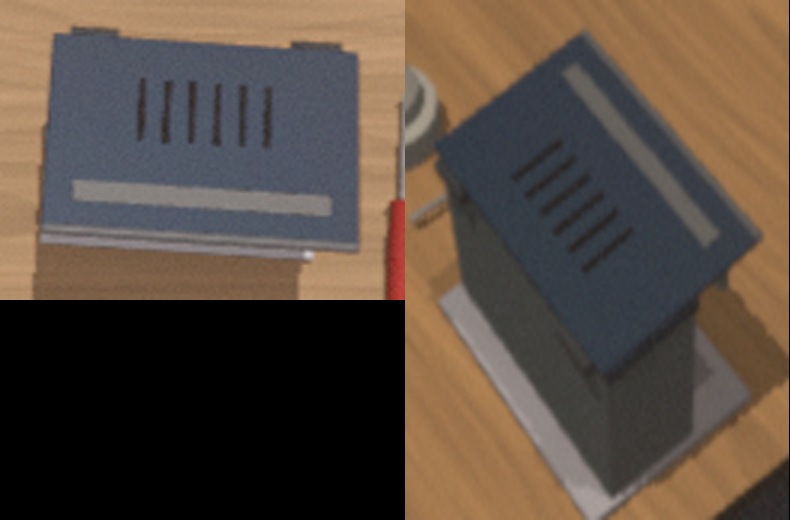

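Crop: in the top view the hood's front corners are at (308.7,227.7) and (414.7,232.7), the back ones at (313,161) and (414,167.3). In the scene view they are at (341.6,159), (286.3,107.8), (292.5,193.5) and (240,136.3), with base plate corners at (290.9,229.5), (240.9,175.5) and (337.2,199.5).

```bash
python3 - <<'E'
from cell import *
import cv2,numpy as np
T=get_image("top");S=get_image("scene")
P=lambda g:np.array(g["mtx"])@np.c_[g["R"],g["t"]]
t=np.array([[308.7,227.7],[414.7,232.7],[313,161],[414,167.3]],float).T
s=np.array([[341.6,159],[286.3,107.8],[292.5,193.5],[240,136.3]],float).T
X=cv2.triangulatePoints(P(T),P(S),t,s);X=(X[:3]/X[3]).T
print("FL FR BL BR\n",X.round(1))
def ray(g,p,z):
    R=np.array(g["R"]);c=-R.T@np.array(g["t"]);d=R.T@np.linalg.inv(g["mtx"])@np.r_[p,1];return (c+d*(z-c[2])/d[2]).round(1)
B=[ray(S,p,10) for p in((290.9,229.5),(240.9,175.5),(337.2,199.5))];print("base BL BR FL",B)
a=lambda l,r:np.arctan2(-(l-r)[0],(l-r)[1])
yaw=[a(X[0],X[1]),a(X[2],X[3]),a(B[0],B[1])];print("yaw",yaw,np.linalg.norm(B[0]-B[1]),np.linalg.norm(X[0]-X[1]))
f=(X[0]+X[1])/2;b=(X[2]+X[3])/2;print(f,b,np.linalg.norm(f-b),"ang",np.arcsin((f-b)[2]/np.linalg.norm(f-b)))
y=np.mean(yaw);R=np.array([[np.cos(y),-np.sin(y)],[np.sin(y),np.cos(y)]])
print("origin from base:",[(q[:2]-R@np.array(k)).round(1) for q,k in zip(B,((70,125),(70,-125),(-110,125)))])
print("origin from hood front:",f[:2]-R@np.array([49-162,0]), "tcp",read_state()["eef_pos"])
E
```

```text
FL FR BL BR
 [[ 546.5   30.1  174.7]
 [ 538.1 -214.4  175.1]
 [ 707.2   24.9  161.5]
 [ 696.5 -219.4  161.2]]
base BL BR FL [array([722.3,  29.6,  10. ]), array([ 719.9, -215.7,   10. ]), array([557.2,  37.7,  10. ])]
yaw [np.float64(-0.03420811087913944), np.float64(-0.043765904446589995), np.float64(-0.0097836258623861)] 245.31174044468395 244.69973416165274
[542.29522025 -92.12975238 174.90359363] [701.84593611 -97.22988562 161.34334442] 160.20712422051844 ang 0.08474337977102597
origin from base: [array([648.7, -93.3]), array([653.6, -88.7]), array([663.5, -90.5])]
origin from hood front: [655.24687599 -95.43481879] tcp [231.11918493 607.12336964 207.44529356]
```

Request:
send_rows:
  series:
    - {"dx": -4, "dy": -5, "dz": -4, "az": 0.12, "hand": 0}
    - {"dx": -8, "dy": -10, "dz": -8, "az": 0.24, "hand": 0}
    - {"dx": -12, "dy": -16, "dz": -12, "az": 0.36, "hand": 0}
    - {"dx": -17, "dy": -22, "dz": -14, "az": 0.5, "hand": 0}
    - {"dx": -21, "dy": -28, "dz": -16, "az": 0.62, "hand": 0}
    - {"dx": -25, "dy": -34, "dz": -18, "az": 0.74, "hand": 0}
    - {"dx": -30, "dy": -40, "dz": -19, "az": 0.86, "hand": 0}
    - {"dx": -34, "dy": -46, "dz": -19, "az": 1.0, "hand": 0}
    - {"dx": -39, "dy": -52, "dz": -19, "az": 1.12, "hand": 0}
    - {"dx": -43, "dy": -57, "dz": -19, "az": 1.24, "hand": 0}

```text
invalid input at $.series[0]: expected keys ax, ay, az, dx, dy, dz, hand
```

```bash
cat >st.py <<'E'
from cell import *
import json,numpy as np
s=read_state();r={k:np.round(v,4).tolist() for k,v in s.items() if k in("clock","qpos","eef_pos","tool_rot","force","width")}
print(r);open("log.jsonl","a").write(json.dumps(r)+"\n")
E
echo '{"qpos": [-1.273, 0.629, 0.038, 1.518, -0.027, 0.996, -0.02],"eef_pos": [231.019, 606.824, 207.056], "tool_rot": [-3.14, 0.0, 2.778]}' >log.jsonl
python3 st.py
```

```text
{'clock': 0.2, 'qpos': [-1.2728, 0.629, 0.0385, 1.5179, -0.027, 0.9963, -0.02], 'eef_pos': [231.1192, 607.1234, 207.4453], 'tool_rot': [-3.1405, -0.0, 2.7778], 'force': [0.5747, -0.8793, -0.1955], 'width': 85.3861}
```

Request:
send_rows:
  series:
    - {"ax": 0, "ay": 0, "dx": -4, "dy": -5, "dz": -4, "az": 0.12, "hand": 0}
    - {"ax": 0, "ay": 0, "dx": -8, "dy": -10, "dz": -8, "az": 0.24, "hand": 0}
    - {"ax": 0, "ay": 0, "dx": -12, "dy": -16, "dz": -12, "az": 0.36, "hand": 0}
    - {"ax": 0, "ay": 0, "dx": -15, "dy": -20, "dz": -14, "az": 0.48, "hand": 0}
    - {"ax": 0, "ay": 0, "dx": -18, "dy": -24, "dz": -16, "az": 0.6, "hand": 0}
    - {"ax": 0, "ay": 0, "dx": -21, "dy": -28, "dz": -18, "az": 0.72, "hand": 0}
    - {"ax": 0, "ay": 0, "dx": -24, "dy": -32, "dz": -19, "az": 0.84, "hand": 0}
    - {"ax": 0, "ay": 0, "dx": -27, "dy": -36, "dz": -19, "az": 0.96, "hand": 0}
    - {"ax": 0, "ay": 0, "dx": -30, "dy": -40, "dz": -19, "az": 1.1, "hand": 0}
    - {"ax": 0, "ay": 0, "dx": -33, "dy": -44, "dz": -19, "az": 1.24, "hand": 0}

```text
clock: 1.2
eef_pos: [358.3, 164.6, 390.2]
tool_rot: [3.141, -0.001, 1.532]
force: [0.9, 0.7, 0.9]
width: 85.5
gripper_force: 0.0
```

```bash
python3 st.py
```

```text
{'clock': 1.2, 'qpos': [-0.9478, 0.0591, 0.4804, 1.8695, -0.0299, 1.2183, -0.4962], 'eef_pos': [358.2972, 164.5721, 390.1924], 'tool_rot': [3.1406, -0.0014, 1.5325], 'force': [0.9121, 0.65, 0.9072], 'width': 85.4665}
```

Request:
send_rows:
  series:
    - {"ax": 0, "ay": 0.0, "dx": -5, "dy": 1, "dz": 0, "az": 0, "hand": 0}
    - {"ax": 0, "ay": 0.0, "dx": -10, "dy": 2, "dz": 0, "az": 0, "hand": 0}
    - {"ax": -0.1, "ay": 0.1, "dx": -15, "dy": 3, "dz": 0, "az": 0, "hand": 0}
    - {"ax": -0.2, "ay": 0.2, "dx": -20, "dy": 4, "dz": 0, "az": 0, "hand": 0}
    - {"ax": -0.25, "ay": 0.3, "dx": -25, "dy": 4, "dz": 0, "az": 0, "hand": 0}
    - {"ax": -0.25, "ay": 0.3, "dx": -25, "dy": 4, "dz": 0, "az": 0, "hand": 0}

```text
clock: 1.8
eef_pos: [388.5, -79.5, 389.2]
tool_rot: [2.891, -0.294, 1.574]
force: [0.9, -0.0, -1.0]
width: 85.4
gripper_force: 0.0
```

```bash
python3 st.py; cat > kin.py <<'E'
import json,itertools,numpy as np
from scipy.spatial.transform import Rotation as Ro
from scipy.optimize import least_squares
ax="zyzyzyz"
def frames(q,sg):
    R=Ro.identity();o=[]
    for a,s,x in zip(ax,sg,q):
        R=R*Ro.from_euler(a,s*x);o.append(R)
    return o
L=[json.loads(l) for l in open("log.jsonl")]
if __name__=="__main__":
    best=[]
    for sg in itertools.product((1,-1),repeat=7):
        E=[frames(l["qpos"],sg)[-1].inv()*Ro.from_euler("xyz",l["tool_rot"]) for l in L]
        m=Ro.concatenate(E);best.append(((m.mean().inv()*m).magnitude().max(),sg,m.mean().as_euler("xyz").round(3)))
    best.sort(key=lambda b:b[0]);print(best[:3])
    sg=best[0][1];A=[];b=[]
    for l in L:
        o=frames(l["qpos"],sg)
        # base z; after j2: z ,x ; after j4: z,x ; after j6: z,x
        A.append(np.c_[[0,0,1],o[1].as_matrix()[:,[0,2]],o[3].as_matrix()[:,[0,2]],o[5].as_matrix()[:,[0,2]]]);b.append(l["eef_pos"])
    A=np.vstack(A);b=np.hstack(b);x,r,k,s=np.linalg.lstsq(A,b,rcond=1e-4);print(x.round(1),k,s.round(3),np.abs(A@x-b).max())
E
python3 kin.py
```

```text
{'clock': 1.8, 'qpos': [-0.5895, -0.0353, 1.0484, 2.018, -0.3897, 1.0719, 0.6023], 'eef_pos': [388.453, -79.5333, 389.2384], 'tool_rot': [2.8912, -0.2945, 1.5739], 'force': [0.9008, -0.0224, -1.03], 'width': 85.4316}
[(np.float64(0.0006221345523876826), (-1, 1, -1, 1, -1, 1, -1), array([ 0.   , -0.   ,  1.571])), (np.float64(0.26043013352143835), (-1, -1, -1, -1, 1, -1, -1), array([-0.057, -0.046,  1.671])), (np.float64(0.48812354179126705), (-1, 1, -1, 1, 1, -1, 1), array([ 2.097, -0.143,  1.653]))]
[648.4 -59.7 687.4 334.4 568.7   1.3 439.5] 7 [3.963 3.307 1.056 0.432 0.201 0.107 0.053] 19.60187457023227
```

```bash
cat > fit.py <<'E'
from kin import *
sg=(-1,1,-1,1,-1,1,-1)
for name,cols in {"A":["1z","2x","3x","3z","5x","5z"],"B":["1z","5x","3z","5z"],"C":["0x","1z","3z","5x","5z"],"D":["1z","3z","5z"],"E":["1z","1y","3z","3y","5z","5y"],"F":["1z","2x","3x","3z","5z"]}.items():
    A=[]
    for l in L:
        o=frames(l["qpos"],sg);A.append(np.c_[tuple([[0,0,1]]+[o[int(c[0])].as_matrix()[:,"xyz".index(c[1])] for c in cols])])
    A=np.vstack(A);b=np.hstack([l["eef_pos"] for l in L]);x,r,k,s=np.linalg.lstsq(A,b,rcond=None)
    print(name,cols,x.round(1),s.round(2)[-2:],np.abs(A@x-b).max().round(2))
E
python3 fit.py
```

```text
A ['1z', '2x', '3x', '3z', '5x', '5z'] [448.5 595.5  17.9 196.9 360.9 -87.7 349.5] [0.08 0.06] 26.06
B ['1z', '5x', '3z', '5z'] [303.6 537.3  -7.7 387.2 317.5] [0.27 0.13] 26.6
C ['0x', '1z', '3z', '5x', '5z'] [369.7 -38.4 564.8 384.3 -32.  411.8] [0.19 0.12] 25.82
D ['1z', '3z', '5z'] [303.1 537.9 395.8 313.5] [0.47 0.26] 26.69
E ['1z', '1y', '3z', '3y', '5z', '5y'] [ 3.363e+02  5.590e+02 -1.160e+01  3.820e+02 -1.640e+01  3.734e+02
 -1.000e-01] [0.22 0.05] 0.3
F ['1z', '2x', '3x', '3z', '5z'] [397.9 579.   -3.1 126.6 451.  309.2] [0.28 0.06] 26.98
```

```bash
cat > ik.py <<'E'
import numpy as np
from scipy.spatial.transform import Rotation as Ro
from scipy.optimize import least_squares
sg=(-1,1,-1,1,-1,1,-1)
lo=np.array([-3.06,-.37,-1.25,.18,-1.1,.23,-2.94]);hi=np.array([3.06,2.12,1.32,2.47,4.24,1.98,2.94])
PRM=np.array([336.3,559,-11.6,382,-16.4,373.4,-.1])
def fk(q):
    o=[];R=Ro.identity()
    for a,s,x in zip("zyzyzyz",sg,q):
        R=R*Ro.from_euler(a,s*x);o.append(R.as_matrix())
    d,a,ay,b,by,c,cy=PRM
    p=np.array([0,0,d])+o[1]@[0,ay,a]+o[3]@[0,by,b]+o[5]@[0,cy,c]
    return p,o[6]@Ro.from_euler("z",np.pi/2).as_matrix()
def ik(p,R,q0,m=.06):
    def f(q):
        P,Q=fk(q);return np.r_[(P-p)/100,Ro.from_matrix(R.T@Q).as_rotvec(),.002*(q-(lo+hi)/2)]
    q0=np.clip(q0,lo+m+.01,hi-m-.01)
    r=least_squares(f,q0,bounds=(lo+m,hi-m),max_nfev=60);P,Q=fk(r.x)
    return r.x,np.linalg.norm(P-p),Ro.from_matrix(R.T@Q).magnitude()
O=np.array([654,-93.]);YAW=-.035
def sw(x,y,z): 
    c,s=np.cos(YAW),np.sin(YAW);return np.array([O[0]+c*x-s*y,O[1]+s*x+c*y,z])
def tool(psi,pit,roll):  # z axis heading psi in station, pitched down by pit; roll=0: tool y up
    base=np.array([[0,0,1],[1,0,0],[0,1,0.]]) # cols x=left(+y),y=up,z=fwd
    return Ro.from_euler("z",YAW+psi).as_matrix()@Ro.from_euler("y",pit).as_matrix()@base@Ro.from_euler("z",roll).as_matrix()
E
cat > srch.py <<'E'
from ik import *
rng=np.random.default_rng(0)
for pit in(0,-.4,.4):
  for psi in np.deg2rad([-40,-20,0,20,35,50]):
    for roll in(0,np.pi/2,np.pi):
      R=tool(psi,pit,roll);res=[]
      for y in(-94,-40,40):
        n=0;best=None
        for k in range(8):
            q,e,a=ik(sw(-90,y,130),R,rng.uniform(lo,hi))
            if e<3 and a<.03:
                n+=1
                best=q
                break
        res.append(None if best is None else best.round(2).tolist())
        if best is None: break
      if all(r is not None for r in res): print(round(pit,1),round(np.rad2deg(psi)),round(roll,2),*res,flush=True)
      else: print(pit,round(np.rad2deg(psi)),round(roll,2),[r is not None for r in res],flush=True)
E
time timeout 500 python3 srch.py
```

```text
0 -40 0 [False]
0 -40 1.57 [False]
0 -40 3.14 [False]
0 -20 0 [False]
0 -20 1.57 [False]
0 -20 3.14 [False]
0 0 0 [False]
0 0 1.57 [False]
0 0 3.14 [False]
0 20 0 [True, True, False]
0 20 1.57 [False]
0 20 3.14 [True, True, False]
0 35 0 [True, False]
0 35 1.57 [True, False]
0 35 3.14 [True, False]
0 50 0 [1.43, 1.44, -0.8, 1.81, -0.87, 0.9, 2.7] [1.5, 1.58, -1.02, 1.92, -0.7, 0.62, 2.58] [1.51, 1.75, -1.19, 2.06, -0.5, 0.31, 2.45]
0 50 1.57 [1.45, 1.45, -0.83, 1.81, -0.83, 0.87, 1.09] [1.56, 1.66, -1.13, 1.92, -0.45, 0.55, 0.78] [1.51, 1.75, -1.19, 2.06, -0.5, 0.31, 0.88]
0 50 3.14 [1.38, 1.4, -0.71, 1.81, -0.96, 0.96, -0.37] [1.4, 1.45, -0.81, 1.92, -0.99, 0.8, -0.3] [1.44, 1.63, -1.04, 2.07, -0.95, 0.44, -0.27]
-0.4 -40 0 [-0.75, 1.85, 0.49, 2.18, 1.59, 1.48, 2.25] [-0.67, 1.71, 0.27, 2.15, 1.57, 1.76, 2.37] [-0.73, 1.64, 0.14, 2.08, 1.5, 1.84, 2.53]
-0.4 -40 1.57 [-0.56, 1.75, 0.31, 2.17, 1.64, 1.78, 0.71] [-0.85, 1.79, 0.44, 2.15, 1.52, 1.47, 0.79] [-0.74, 1.64, 0.14, 2.08, 1.5, 1.83, 0.96]
-0.4 -40 3.14 [-0.5, 1.73, 0.25, 2.17, 1.66, 1.88, -0.85] [-0.61, 1.7, 0.21, 2.15, 1.58, 
[... 991 characters left out ...]
 -0.82, 1.17, 1.18] [1.35, 1.72, -0.78, 1.74, -0.96, 1.16, 1.37] [1.38, 1.87, -0.93, 1.86, -0.89, 0.89, 1.42]
-0.4 50 3.14 [1.37, 1.69, -0.74, 1.63, -0.93, 1.26, -0.3] [1.37, 1.74, -0.8, 1.74, -0.93, 1.13, -0.22] [1.35, 1.82, -0.87, 1.86, -0.97, 0.95, -0.08]
0.4 -40 0 [False]
0.4 -40 1.57 [False]
0.4 -40 3.14 [False]
0.4 -20 0 [False]
0.4 -20 1.57 [False]
0.4 -20 3.14 [False]
0.4 0 0 [False]
0.4 0 1.57 [False]
0.4 0 3.14 [False]
0.4 20 0 [True, False]
0.4 20 1.57 [True, False]
0.4 20 3.14 [True, False]
0.4 35 0 [False]
0.4 35 1.57 [False]
0.4 35 3.14 [False]
0.4 50 0 [True, True, False]
0.4 50 1.57 [True, True, False]
0.4 50 3.14 [True, True, False]
real	0m45.821s
user	0m46.254s
sys	0m0.184s
```

```bash
cat > srch2.py <<'E'
from ik import *
rng=np.random.default_rng(1)
seed=np.array([1.4,1.5,-.8,1.85,-.9,.85,-.3])
for pit in(-.1,0,.15,.3,.45):
  for psi in np.deg2rad([30,40,50,60,70]):
    R=tool(psi,pit,np.pi);out=[]
    for y,z in((-94,122),(-20,122),(65,122),(65,200)):
        best=None;bm=-1
        for k in range(6):
            q,e,a=ik(sw(-80,y,z),R,seed+rng.normal(0,.25,7)*(k>0),m=.02)
            if e<2 and a<.02:
                mg=np.minimum(q-lo,hi-q).min()
                if mg>bm: bm,best=mg,q
        out.append((round(bm,2),) if best is None or len(out) not in(0,2) else (round(bm,2),best.round(2).tolist()))
    print(pit,round(np.rad2deg(psi)),*out,flush=True)
E
time timeout 550 python3 srch2.py
```

```text
-0.1 30 (np.float64(0.03), [1.73, 1.9, -1.2, 2.06, -0.87, 0.26, -0.23]) (-1,) (-1,) (-1,)
-0.1 40 (np.float64(0.21), [1.58, 1.66, -0.99, 1.91, -0.89, 0.65, -0.32]) (np.float64(0.14),) (-1,) (-1,)
-0.1 50 (np.float64(0.3), [1.45, 1.56, -0.86, 1.74, -0.8, 0.92, -0.48]) (np.float64(0.24),) (np.float64(0.16), [1.43, 1.78, -1.09, 2.03, -0.87, 0.44, -0.26]) (np.float64(0.02),)
-0.1 60 (np.float64(0.42), [1.35, 1.53, -0.82, 1.57, -0.68, 1.13, -0.63]) (np.float64(0.33),) (np.float64(0.3), [1.3, 1.62, -0.94, 1.88, -0.8, 0.75, -0.41]) (np.float64(0.23),)
-0.1 70 (np.float64(0.48), [1.24, 1.52, -0.77, 1.39, -0.61, 1.35, -0.74]) (np.float64(0.44),) (np.float64(0.38), [1.19, 1.56, -0.87, 1.71, -0.69, 0.98, -0.57]) (np.float64(0.29),)
0 30 (-1,) (-1,) (-1,) (-1,)
0 40 (np.float64(0.21), [1.59, 1.62, -1.04, 1.95, -0.83, 0.52, -0.42]) (np.float64(0.02),) (-1,) (-1,)
0 50 (np.float64(0.35), [1.47, 1.51, -0.9, 1.78, -0.74, 0.81, -0.56]) (np.float64(0.24),) (np.float64(0.11), [1.42, 1.71, -1.1, 2.08, -0.94, 0.34, -0.25]) (np.float64(0.02),)
0 60 (np.float64(0.43), [1.35, 1.46, -0.81, 1.61, -0.67, 1.07,
[... 1439 characters left out ...]
.39), [1.11, 1.24, -0.8, 1.85, -0.71, 0.75, -0.68]) (np.float64(0.35),)
0.45 30 (-1,) (-1,) (-1,) (-1,)
0.45 40 (np.float64(0.02), [1.47, 1.23, -1.02, 2.07, -0.88, 0.25, -0.67]) (-1,) (-1,) (-1,)
0.45 50 (np.float64(0.33), [1.34, 1.13, -0.81, 1.91, -0.77, 0.58, -0.74]) (np.float64(0.12),) (-1,) (-1,)
0.45 60 (np.float64(0.5), [1.26, 1.13, -0.75, 1.75, -0.59, 0.81, -0.85]) (np.float64(0.37),) (np.float64(0.18), [1.17, 1.16, -0.91, 2.05, -0.87, 0.41, -0.64]) (np.float64(0.22),)
0.45 70 (np.float64(0.58), [1.16, 1.14, -0.67, 1.59, -0.51, 1.03, -0.87]) (np.float64(0.53),) (np.float64(0.42), [1.09, 1.14, -0.82, 1.89, -0.64, 0.65, -0.81]) (np.float64(0.4),)
real	1m4.841s
user	1m5.287s
sys	0m0.108s
```

```bash
cat > plan.py <<'E'
import sys
from ik import *
from cell import read_state
def rel(pT,RT,s=None):
    s=s or read_state();R=Ro.from_euler("xyz",s["tool_rot"]).as_matrix();p=np.array(s["eef_pos"])
    return R.T@(pT-p)/10, Ro.from_matrix(R.T@RT).as_rotvec()
def show(x,y,z,psi,pit,roll=np.pi):
    d,w=rel(sw(x,y,z),tool(np.deg2rad(psi),pit,roll));print("d cm",d.round(2),"w",w.round(3),"|w|",np.linalg.norm(w).round(2))
if __name__=="__main__": show(*map(float,sys.argv[1:]))
E
python3 plan.py -160 -190 300 50 0.9; python3 plan.py -160 -190 300 50 0; python3 - <<'E'
from plan import *
s=read_state();q=np.array(s["qpos"])
p0,R0=fk(q);p1=sw(-160,-190,300);R1=tool(np.deg2rad(50),0,np.pi)
w=Ro.from_matrix(R0.T@R1).as_rotvec()
for t in np.linspace(0,1,9):
    q,e,a=ik(p0+t*(p1-p0),R0@Ro.from_rotvec(t*w).as_matrix(),q,m=.01);print(q.round(2),e.round(1),a.round(3))
E
```

```text
d cm [-21.54   8.84   5.14] w [0.146 0.327 2.249] |w| 2.28
d cm [-21.54   8.84   5.14] w [0.607 1.314 1.943] |w| 2.42Traceback (most recent call last):
  File "<stdin>", line 6, in <module>
AttributeError: 'float' object has no attribute 'round'
```

```bash
python3 - <<'E'
from plan import *
s=read_state()
for roll in(0,np.pi):
  q=np.array(s["qpos"]);p0,R0=fk(q);p1=sw(-160,-190,300);R1=tool(np.deg2rad(50),0,roll)
  w=Ro.from_matrix(R0.T@R1).as_rotvec();print(roll,w)
  for t in np.linspace(0,1,9):
    q,e,a=ik(p0+t*(p1-p0),R0@Ro.from_rotvec(t*w).as_matrix(),q,m=.01);print(q.round(2),round(e,1),round(float(a),3))
E
```

```text
0 [-1.10897693  0.51213772 -0.76858821]
[ 0.23 -0.    0.25  2.01 -0.42  1.08  0.63] 0.0 0.0
[ 0.37  0.03  0.28  2.08 -0.63  1.03  1.03] 0.0 0.0
[ 0.6   0.1   0.21  2.13 -0.84  1.04  1.45] 0.0 0.0
[ 0.84  0.22  0.1   2.16 -1.    1.1   1.81] 0.0 0.0
[ 1.11  0.36 -0.11  2.15 -1.09  1.14  2.08] 0.0 0.0
[ 1.47  0.56 -0.56  2.1  -1.04  1.04  2.19] 0.0 0.0
[ 1.6   0.79 -0.76  2.03 -0.96  0.99  2.27] 0.0 0.0
[ 1.73  1.09 -1.05  1.91 -0.7   0.9   2.15] 0.0 0.0
[ 1.76  1.36 -1.24  1.77 -0.43  0.94  2.03] 0.0 0.0
3.141592653589793 [0.60668279 1.31370369 1.94296961]
[ 0.23 -0.    0.25  2.01 -0.42  1.08  0.63] 0.0 0.0
[ 0.55  0.16  0.08  1.91 -0.53  1.24  0.6 ] 0.0 0.0
[ 0.78  0.32 -0.06  1.82 -0.59  1.36  0.48] 0.0 0.0
[ 0.94  0.47 -0.18  1.75 -0.64  1.45  0.31] 0.0 0.0
[ 1.07  0.62 -0.27  1.71 -0.69  1.5   0.13] 0.0 0.0
[ 1.16  0.74 -0.32  1.68 -0.76  1.53 -0.04] 0.0 0.0
[ 1.23  0.85 -0.34  1.69 -0.85  1.53 -0.2 ] 0.0 0.0
[ 1.28  0.93 -0.34  1.72 -0.96  1.52 -0.34] 0.0 0.0
[ 1.35  1.   -0.38  1.78 -1.08  1.46 -0.49] 0.0 0.0
```

Request:
send_rows:
  series:
    - {"dx": -1.1, "dy": 0.4, "dz": 0.3, "ax": 0.03, "ay": 0.066, "az": 0.097, "hand": 0.3}
    - {"dx": -2.2, "dy": 0.9, "dz": 0.5, "ax": 0.06, "ay": 0.131, "az": 0.194, "hand": 0.5}
    - {"dx": -3.2, "dy": 1.3, "dz": 0.8, "ax": 0.09, "ay": 0.197, "az": 0.291, "hand": 0.7}
    - {"dx": -4.3, "dy": 1.8, "dz": 1, "ax": 0.121, "ay": 0.263, "az": 0.389, "hand": 0.7}
    - {"dx": -5.4, "dy": 2.2, "dz": 1.3, "ax": 0.152, "ay": 0.328, "az": 0.486, "hand": 0.7}
    - {"dx": -6.5, "dy": 2.7, "dz": 1.5, "ax": 0.182, "ay": 0.394, "az": 0.583, "hand": 0.7}
    - {"dx": -7.5, "dy": 3.1, "dz": 1.8, "ax": 0.212, "ay": 0.46, "az": 0.68, "hand": 0.7}
    - {"dx": -8.6, "dy": 3.5, "dz": 2.1, "ax": 0.243, "ay": 0.525, "az": 0.777, "hand": 0.7}
    - {"dx": -9.7, "dy": 4, "dz": 2.3, "ax": 0.273, "ay": 0.591, "az": 0.874, "hand": 0.7}
    - {"dx": -10.8, "dy": 4.4, "dz": 2.6, "ax": 0.303, "ay": 0.657, "az": 0.971, "hand": 0.7}

```text
clock: 2.8
eef_pos: [439.0, -177.6, 342.6]
tool_rot: [-2.33, -0.717, 0.285]
force: [0.9, 0.1, -0.7]
width: 25.7
gripper_force: 0.0
```

```bash
python3 st.py; python3 kin.py|head -1|cut -c1-80; python3 fit.py|grep E; python3 plan.py -160 -190 300 50 0
```

```text
{'clock': 2.8, 'qpos': [0.4062, 0.7583, 0.8496, 1.7251, -0.9745, 1.9604, 0.5849], 'eef_pos': [439.041, -177.6432, 342.6418], 'tool_rot': [-2.33, -0.7168, 0.2846], 'force': [0.8908, 0.1354, -0.6588], 'width': 25.6849}
[(np.float64(0.0006755162985006484), (-1, 1, -1, 1, -1, 1, -1), array([ 0.   , -
E ['1z', '1y', '3z', '3y', '5z', '5y'] [ 3.361e+02  5.591e+02 -1.170e+01  3.820e+02 -1.630e+01  3.733e+02
d cm [-1.41 10.73 -4.87] w [0.307 0.66  0.965] |w| 1.21
```

```bash
cat > sim.py <<'E'
from ik import *
def jac(q):
    P,R=fk(q);J=np.zeros((6,7));h=1e-5
    for i in range(7):
        d=q.copy();d[i]+=h;p,r=fk(d);J[:3,i]=(p-P)/h/1000;J[3:,i]=Ro.from_matrix(r@R.T).as_rotvec()/h
    return J
def track(q,p1,R1,n=20,lam=1e-3,lim=True,it=2):
    q=np.array(q,float);p0,R0=fk(q);w=Ro.from_matrix(R0.T@R1).as_rotvec();e=0
    for t in np.linspace(0,1,n+1)[1:]:
        for _ in range(it):
            P,R=fk(q);tR=R0@Ro.from_rotvec(t*w).as_matrix()
            v=np.r_[(p0+t*(p1-p0)-P)/1000,Ro.from_matrix(tR@R.T).as_rotvec()]
            J=jac(q);dq=J.T@np.linalg.solve(J@J.T+lam**2*np.eye(6),v)
            q=q+dq
            if lim:q=np.clip(q,lo,hi)
    P,R=fk(q);return q,np.linalg.norm(P-p1),Ro.from_matrix(R1@R.T).magnitude()
E
python3 - <<'E'
from sim import *
from kin import L
for a,b in zip(L,L[1:]):
    R=Ro.from_euler("xyz",b["tool_rot"]).as_matrix()
    print(np.round(b["qpos"],2),*[x.round(2) if hasattr(x,"round") else x for x in track(a["qpos"],np.array(b["eef_pos"]),R)])
E
```

```text
[-1.27  0.63  0.04  1.52 -0.03  1.   -0.02] [-1.27  0.63  0.04  1.52 -0.03  1.   -0.02] 0.0 3.449456414500809e-15
[-0.95  0.06  0.48  1.87 -0.03  1.22 -0.5 ] [-0.95  0.06  0.48  1.87 -0.03  1.22 -0.5 ] 0.0 6.911177697796152e-07
[-0.59 -0.04  1.05  2.02 -0.39  1.07  0.6 ] [-0.7  -0.05  1.14  2.02 -0.37  1.07  0.59] 0.01 3.326953876372471e-05
[ 0.41  0.76  0.85  1.73 -0.97  1.96  0.58] [ 0.37  0.79  0.93  1.73 -0.99  1.98  0.63] 11.99 0.03219722297987964
```

```bash
nproc; cat > search3.py <<'E'
from sim import *
from kin import L
from multiprocessing import Pool
q0=np.array(L[-1]["qpos"])
def one(sd):
    rng=np.random.default_rng(sd);q=q0;via=[]
    n=rng.integers(1,3)
    for k in range(n):
        p=np.array([rng.uniform(330,620),rng.uniform(-560,250),rng.uniform(330,560)])
        h=np.hypot(*p[:2])
        R=tool(rng.uniform(-1.5,1.5),rng.uniform(.3,1.57),np.pi*(rng.random()<.8)+rng.uniform(-.8,.8))
        q,e,a=track(q,p,R,12,it=1)
        if e>8 or a>.1:return None
        via.append((p,R))
    roll=0 if rng.random()<.2 else np.pi;psi=np.deg2rad(52);R=tool(psi,0,roll)
    mg=9
    for pt in((-160,-196,300),(-160,-196,124),(-80,-94,124),(-80,-20,124),(-80,60,124),(-80,60,170)):
        q,e,a=track(q,sw(*pt),R,10,it=1)
        if e>3 or a>.03:
            return None if pt[1]<-30 else (pt[1],mg,sd,via,roll)
        mg=min(mg,np.minimum(q-lo,hi-q).min())
    return (100,mg,sd,via,roll,q)
if __name__=="__main__":
    with Pool() as P: r=[x for x in P.imap_unordered(one,range(3000),chunksize=5) if x]
    r.sort(key=lambda x:(-x[0],-x[1]));print(len(r))
    for x in r[:6]:
        print(x[0],round(x[1],3),x[2],x[4],[(p.round(0).tolist(),Ro.from_matrix(R).as_euler("xyz").round(2).tolist()) for p,R in x[3]],x[5].round(2) if len(x)>5 else "")
E
export OMP_NUM_THREADS=1; time timeout 570 python3 search3.py
```

```text
4
0
real	0m31.056s
user	2m1.445s
sys	0m0.243s
```

```bash
cat > cyc.py <<'E'
from sim import *
from kin import L
def down(r,az,z): return np.array([r*np.cos(az),r*np.sin(az),z]),Ro.from_euler("xyz",[np.pi,0,az+np.pi/2]).as_matrix()
def seq(q,S,verb=1):
    prev=None
    for c in S:
        n=max(1,int(np.ceil(abs(c[1]-prev[1])/.4))) if prev else 1
        for t in np.linspace(0,1,n+1)[1:]:
            cc=c if not prev else tuple(np.array(prev)+t*(np.array(c)-np.array(prev)))
            q,e,a=track(q,*down(*cc),8)
        prev=c
        if verb:print(c,q.round(2),round(e,1),round(a,3))
    return q
def fin(q,psi=52,roll=np.pi,via=()):
    R=tool(np.deg2rad(psi),0,roll)
    for pt in((-160,-196,300),(-160,-196,124),(-80,-94,124),(-80,-20,124),(-80,60,124),(-80,60,170)):
        q,e,a=track(q,sw(*pt),R,16);print("  ",pt,q.round(2),round(e,1),round(float(a),3))
if __name__=="__main__":
    q=np.array(L[-1]["qpos"])
    q=seq(q,[(400,-.4,400),(400,1.4,400),(780,1.4,400),(780,-.8,400),(400,-.8,400)])
    fin(q)
    q=seq(q,[(400,-.8,400),(400,1,400),(780,1,400),(780,-1,400),(500,-1,400)]);fin(q)
E
python3 cyc.py
```

```text
(400, -0.4, 400) [-0.78  0.15  1.29  1.85 -0.15  1.26  0.16] 0.2 0.001
(400, 1.4, 400) [-1.92  0.06  0.48  1.84 -0.03  1.25 -0.02] 0.0 0.0
(780, 1.4, 400) [-1.57  0.82  0.47  0.66 -0.34  1.71  0.11] 0.1 0.0
(780, -0.8, 400) [ 0.55  0.87  0.78  0.66 -0.58  1.75  0.21] 0.0 0.0
(400, -0.8, 400) [-0.21  0.1   1.05  1.84 -0.09  1.25  0.07] 0.1 0.0
   (-160, -196, 300) [ 0.92  1.01  0.34  1.74 -1.1   1.98 -0.3 ] 63.3 0.185
   (-160, -196, 124) [ 1.12  1.28 -0.01  1.64 -1.1   1.66 -0.21] 21.6 0.058
   (-80, -94, 124) [ 1.17  1.31 -0.41  1.76 -1.1   1.24 -0.24] 17.5 0.049
   (-80, -20, 124) [ 1.26  1.39 -0.65  1.91 -1.1   0.95 -0.18] 8.4 0.028
   (-80, 60, 124) [ 1.33  1.56 -0.93  2.04 -1.1   0.57 -0.11] 4.2 0.021
   (-80, 60, 170) [ 1.37  1.53 -1.04  2.09 -1.1   0.49 -0.2 ] 1.0 0.006
(400, -0.8, 400) [-0.21  0.1   1.05  1.84 -0.09  1.25  0.06] 0.0 0.0
(400, 1, 400) [-1.22  0.06  0.17  1.83 -0.01  1.25 -0.05] 0.0 0.0
(780, 1, 400) [-1.09  0.8   0.18  0.65 -0.13  1.69  0.02] 0.1 0.0
(780, -1, 400) [ 0.81  0.83  0.53  0.66 -0.39  1.71  0.13] 0.0 0.0
(500, -1, 400) [ 0.48  0.27  0.62  1.63 -0.16  1.3   0.13] 0.0 0.0
   (-160, -196, 300) [ 0.94  1.    0.3   1.74 -1.1   1.95 -0.31] 60.0 0.174
   (-160, -196, 124) [ 1.13  1.28 -0.02  1.64 -1.1   1.65 -0.21] 19.4 0.052
   (-80, -94, 124) [ 1.17  1.31 -0.41  1.76 -1.1   1.24 -0.24] 16.9 0.048
   (-80, -20, 124) [ 1.26  1.39 -0.65  1.91 -1.1   0.94 -0.18] 8.3 0.027
   (-80, 60, 124) [ 1.33  1.56 -0.93  2.04 -1.1   0.57 -0.11] 4.2 0.02
   (-80, 60, 170) [ 1.37  1.53 -1.04  2.09 -1.1   0.49 -0.2 ] 1.0 0.006
```

```bash
python3 - <<'E'
s=open("sim.py").read()
s=s.replace("""dq=J.T@np.linalg.solve(J@J.T+lam**2*np.eye(6),v)
            q=q+dq
            if lim:q=np.clip(q,lo,hi)""","""f=np.ones(7,bool)
            for _k in range(4):
                Jf=J[:,f];dq=np.zeros(7);dq[f]=Jf.T@np.linalg.solve(Jf@Jf.T+lam**2*np.eye(6),v)
                bad=f&((q+dq<lo-1e-9)|(q+dq>hi+1e-9))
                if not bad.any() or f.sum()<=5:break
                f&=~bad
            q=np.clip(q+dq,lo,hi)""")
open("sim.py","w").write(s)
E
cat > c2.py <<'E'
from cyc import *
for S in ([(400,-.4,400)],[(400,-.4,400),(400,2.2,400),(780,2.2,400),(780,-.9,400)],[(400,-.4,400),(400,2.2,400),(780,2.2,400),(780,-.9,400),(600,-.9,350)],
   [(400,-.4,400),(400,2.2,400),(840,2.2,300),(840,-.9,300)]):
    q=np.array(L[-1]["qpos"]);q=seq(q,S);fin(q)
E
python3 c2.py
```

```text
(400, -0.4, 400) [-0.78  0.15  1.29  1.85 -0.15  1.26  0.16] 0.2 0.001
   (-160, -196, 300) [ 1.3   1.   -0.31  1.74 -1.07  1.53 -0.5 ] 0.1 0.0
   (-160, -196, 124) [ 1.28  1.3  -0.28  1.63 -1.01  1.46 -0.33] 0.0 0.0
   (-80, -94, 124) [ 1.22  1.33 -0.49  1.76 -1.1   1.18 -0.28] 0.0 0.0
   (-80, -20, 124) [ 1.28  1.4  -0.69  1.91 -1.1   0.91 -0.2 ] 0.0 0.0
   (-80, 60, 124) [ 1.34  1.57 -0.95  2.04 -1.1   0.55 -0.13] 0.0 0.0
   (-80, 60, 170) [ 1.37  1.53 -1.04  2.09 -1.1   0.49 -0.2 ] 0.0 0.0
(400, -0.4, 400) [-0.78  0.15  1.29  1.85 -0.15  1.26  0.16] 0.2 0.001
(400, 2.2, 400) [-2.35  0.06  0.09  1.83 -0.01  1.25 -0.06] 0.0 0.0
(780, 2.2, 400) [-2.27  0.8   0.11  0.65 -0.08  1.69 -0.  ] 0.1 0.0
(780, -0.9, 400) [ 0.69  0.85  0.64  0.66 -0.47  1.73  0.17] 0.0 0.0
   (-160, -196, 300) [ 1.32  1.   -0.34  1.73 -1.06  1.51 -0.51] 0.1 0.0
   (-160, -196, 124) [ 1.3   1.3  -0.3   1.63 -1.    1.44 -0.34] 0.0 0.0
   (-80, -94, 124) [ 1.23  1.33 -0.5   1.76 -1.09  1.17 -0.28] 0.0 0.0
   (-80, -20, 124) [ 1.28  1.4  -0.69  1.91 -1.1   0.91 -0.2 ] 0.0 0.0
   (-80, 60, 124) [ 1.34  1.57 -0.95 
[... 879 characters left out ...]
0, -0.4, 400) [-0.78  0.15  1.29  1.85 -0.15  1.26  0.16] 0.2 0.001
(400, 2.2, 400) [-2.35  0.06  0.09  1.83 -0.01  1.25 -0.06] 0.0 0.0
(840, 2.2, 300) [-2.26  0.96  0.11  0.57 -0.09  1.61 -0.  ] 0.3 0.0
(840, -0.9, 300) [ 0.74  0.99  0.54  0.58 -0.44  1.64  0.13] 0.0 0.0
   (-160, -196, 300) [ 1.32  1.   -0.34  1.73 -1.06  1.52 -0.51] 0.0 0.0
   (-160, -196, 124) [ 1.3   1.3  -0.3   1.63 -1.    1.44 -0.34] 0.0 0.0
   (-80, -94, 124) [ 1.22  1.33 -0.49  1.76 -1.09  1.17 -0.28] 0.0 0.0
   (-80, -20, 124) [ 1.28  1.4  -0.69  1.91 -1.1   0.91 -0.2 ] 0.0 0.0
   (-80, 60, 124) [ 1.34  1.57 -0.95  2.04 -1.1   0.55 -0.13] 0.0 0.0
   (-80, 60, 170) [ 1.37  1.53 -1.04  2.09 -1.1   0.49 -0.2 ] 0.0 0.0
```

Request:
send_rows:
  series:
    - {"dx": -0.1, "dy": 1.1, "dz": -0.5, "ax": 0.031, "ay": 0.066, "az": 0.097, "hand": 0.7}
    - {"dx": -0.3, "dy": 2.1, "dz": -1.0, "ax": 0.061, "ay": 0.132, "az": 0.193, "hand": 0.7}
    - {"dx": -0.4, "dy": 3.2, "dz": -1.5, "ax": 0.092, "ay": 0.198, "az": 0.29, "hand": 0.7}
    - {"dx": -0.6, "dy": 4.3, "dz": -1.9, "ax": 0.123, "ay": 0.264, "az": 0.386, "hand": 0.7}
    - {"dx": -0.7, "dy": 5.4, "dz": -2.4, "ax": 0.154, "ay": 0.33, "az": 0.483, "hand": 0.7}
    - {"dx": -0.8, "dy": 6.4, "dz": -2.9, "ax": 0.184, "ay": 0.396, "az": 0.579, "hand": 0.7}
    - {"dx": -1.0, "dy": 7.5, "dz": -3.4, "ax": 0.215, "ay": 0.462, "az": 0.676, "hand": 0.7}
    - {"dx": -1.1, "dy": 8.6, "dz": -3.9, "ax": 0.246, "ay": 0.528, "az": 0.772, "hand": 0.7}
    - {"dx": -1.4, "dy": 10.7, "dz": -4.9, "ax": 0.307, "ay": 0.66, "az": 0.965, "hand": 0.7}
    - {"dx": -1.4, "dy": 10.7, "dz": -4.9, "ax": 0.307, "ay": 0.66, "az": 0.965, "hand": 0.7}

```text
clock: 3.8
eef_pos: [487.2, -279.9, 300.3]
tool_rot: [-1.571, -0.001, -0.738]
force: [-0.2, -0.0, -0.6]
width: 25.7
gripper_force: 0.0
```

```bash
python3 st.py;  python3 plan.py -160 -196 300 52 0
```

```text
{'clock': 3.8, 'qpos': [1.3261, 0.9873, -0.3306, 1.7837, -1.0954, 1.4912, -0.4709], 'eef_pos': [487.1723, -279.8705, 300.3315], 'tool_rot': [-1.5709, -0.0008, -0.7384], 'force': [-0.2413, -0.019, -0.6173], 'width': 25.7433}
d cm [ 0.23  0.03 -0.25] w [ 0.    -0.04   0.001] |w| 0.04
```

Request:
send_rows:
  series:
    - {"dx": 0.2, "dy": 4, "dz": -0.3, "ax": 0, "ay": -0.04, "az": 0, "hand": 0.7}
    - {"dx": 0.2, "dy": 8, "dz": -0.3, "ax": 0, "ay": -0.04, "az": 0, "hand": 0.7}
    - {"dx": 0.2, "dy": 12, "dz": -0.3, "ax": 0, "ay": -0.04, "az": 0, "hand": 0.7}
    - {"dx": 0.2, "dy": 16, "dz": -0.3, "ax": 0, "ay": -0.04, "az": 0, "hand": 0.7}
    - {"dx": 0.2, "dy": 18.8, "dz": -0.3, "ax": 0, "ay": -0.04, "az": 0, "hand": 0.7}
    - {"dx": 0.2, "dy": 18.8, "dz": -0.3, "ax": 0, "ay": -0.04, "az": 0, "hand": 0.7}

```text
clock: 4.4
eef_pos: [486.3, -280.0, 109.8]
tool_rot: [-1.571, 0.001, -0.691]
force: [-0.3, 0.7, -0.1]
width: 25.8
gripper_force: 0.0
```

```bash
python3 st.py; python3 - <<'E'
from cell import *
import cv2,numpy as np
a=get_image("wrist");b=get_image("top");c=get_image("scene")
x=cv2.resize(b["pixels"][140:300,280:460],(400,356));y=cv2.resize(c["pixels"][60:240,200:400],(396,356))
w=cv2.resize(a["pixels"],(384,240));o=np.zeros((596,796,3),np.uint8);o[:240,:384]=w;o[240:,:400]=x;o[240:,400:]=y
cv2.imwrite("pics/w1.png",o[:,:,::-1]);cv2.imwrite("pics/wr1.png",a["pixels"][:,:,::-1]);print(a["mtx"])
E
```

```text
{'clock': 4.4, 'qpos': [1.2855, 1.3209, -0.2812, 1.6215, -0.999, 1.4458, -0.3201], 'eef_pos': [486.3414, -280.0279, 109.7652], 'tool_rot': [-1.5712, 0.0012, -0.6914], 'force': [-0.3262, 0.659, -0.1379], 'width': 25.7685}
[[309.70691629   0.         318.50078523]
 [  0.         309.70691629 198.72135294]
 [  0.           0.           1.        ]]
```

View pics/w1.png

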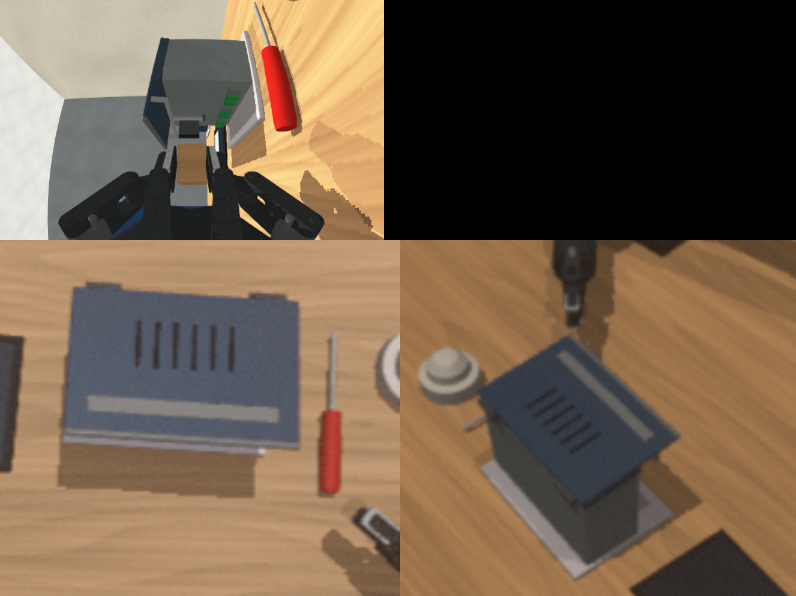

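View pics/wr1.png

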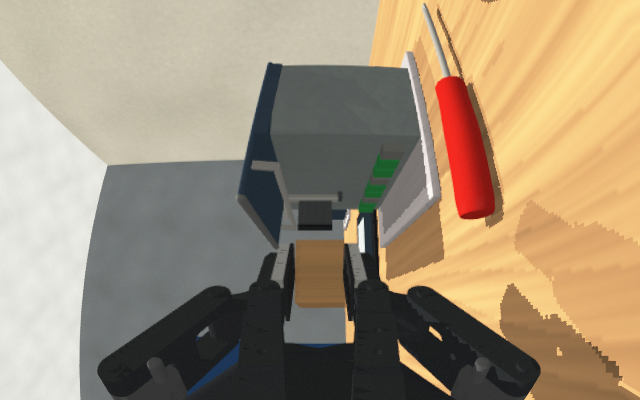

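The wrist view is turned: image left is up and image bottom is the station's left. The dark paddle shows at (299–332, 200–228), its free end at row ~228; the right bar bracket is at (265,165). Nothing stands between the fingers and the free right-hand entry.

```bash
python3 - <<'E'
from plan import *
from cell import get_image
g=get_image("wrist");R=np.array(g["R"]);c=-R.T@np.array(g["t"]);K=np.array(g["mtx"])
u=np.array([np.cos(YAW),np.sin(YAW),0]);v=np.array([-u[1],u[0],0]);O3=np.r_[O,0]
def pl(px,x):
    d=np.array([(px[0]-K[0,2])/K[0,0],(px[1]-K[1,2])/K[1,1]]);r=np.hypot(*d);ray=R.T@np.r_[d/r*np.sin(r),np.cos(r)]
    t=(x-(c-O3)@u)/(ray@u);P=c+t*ray-O3;return (round(P@u),round(P@v),round(P[2]))
print("cam",(c-O3)@u,(c-O3)@v,c[2])
for n,px,x in(("pad end up",(299,229),-98),("pad end low",(332,229),-98),("pad inner",(315,201),-90),("bracket",(251,165),-77),("hood FR",(240,196),-112),("hood FL",(279,248),-112),("hood BR",(277,64),52),("plate FR",(438,195),-110),("wall BR?",(272,66),45),("wallFR",(272,133),-45),("wallFRlow",(415,135),-45)):print(n,pl(px,x))
E
python3 plan.py -78 -94 112 52 0
```

```text
cam -197.85392044930072 -373.6400357267317 115.44664380407441
pad end up (-98, 27, 141)
pad end low (-98, 25, 97)
pad inner (-90, -64, 119)
bracket (-77, -125, 177)
hood FR (-112, -139, 180)
hood FL (-112, 93, 176)
hood BR (52, -121, 163)
plate FR (-110, -139, 14)
wall BR? (45, -125, 167)
wallFR (-45, -128, 159)
wallFRlow (-45, -128, 24)
d cm [ 0.36  0.4  12.89] w [-0.     0.007  0.007] |w| 0.01
```

```bash
sed -i 's/O=np.array(\[654,-93.\])/O=np.array([659,-94.])/' ik.py; cat >> plan.py <<'E'
    s=read_state();d=np.array(s["eef_pos"])-np.r_[O,0];c,n=np.cos(YAW),np.sin(YAW);print("station xyz",(c*d[0]+n*d[1]).round(1),(-n*d[0]+c*d[1]).round(1),d[2].round(1))
E
python3 plan.py -80 -94 111 52 0; python3 - <<'E'
from plan import *
from sim import track
q=np.array(read_state()["qpos"])
R=tool(np.deg2rad(52),0,np.pi)
for pt in((-80,-94,111),(-80,0,111),(-80,65,111),(-80,65,140),(-75,65,180)):
    q,e,a=track(q,sw(*pt),R,16);print(pt,q.round(2),round(e,1),round(float(a),3))
E
```

```text
File "plan.py", line 10
    s=read_state();d=np.array(s["eef_pos"])-np.r_[O,0];c,n=np.cos(YAW),np.sin(YAW);print("station xyz",(c*d[0]+n*d[1]).round(1),(-n*d[0]+c*d[1]).round(1),d[2].round(1))
IndentationError: unexpected indent
Traceback (most recent call last):
  File "plan.py", line 10
    s=read_state();d=np.array(s["eef_pos"])-np.r_[O,0];c,n=np.cos(YAW),np.sin(YAW);print("station xyz",(c*d[0]+n*d[1]).round(1),(-n*d[0]+c*d[1]).round(1),d[2].round(1))
IndentationError: unexpected indent
```

```bash
sed -i 's/^if __name__=="__main__": show/if __name__=="__main__":\n    show/' plan.py
python3 plan.py -80 -94 111 52 0; python3 - <<'E'
from plan import *
from sim import track
q=np.array(read_state()["qpos"])
R=tool(np.deg2rad(52),0,np.pi)
for pt in((-80,-94,111),(-80,0,111),(-80,65,111),(-80,65,140),(-75,65,180)):
    q,e,a=track(q,sw(*pt),R,16);print(pt,q.round(2),round(e,1),round(float(a),3))
E
```

```text
d cm [ 0.65  0.5  13.01] w [-0.     0.007  0.007] |w| 0.01
station xyz -164.6 -193.1 115.9
(-80, -94, 111) [ 1.21  1.35 -0.48  1.73 -1.1   1.18 -0.27] 0.0 0.0
(-80, 0, 111) [ 1.28  1.45 -0.73  1.92 -1.1   0.84 -0.18] 0.0 0.0
(-80, 65, 111) [ 1.33  1.6  -0.94  2.03 -1.1   0.55 -0.12] 0.0 0.0
(-80, 65, 140) [ 1.35  1.57 -1.    2.06 -1.1   0.51 -0.16] 0.0 0.0
(-75, 65, 180) [ 1.36  1.53 -1.08  2.09 -1.1   0.46 -0.23] 0.0 0.0
```

Request:
send_rows:
  series:
    - {"dx": 0.6, "dy": 0.4, "dz": 1.5, "ax": 0, "ay": 0, "az": 0, "hand": 0.7}
    - {"dx": 0.6, "dy": 0.4, "dz": 3, "ax": 0, "ay": 0, "az": 0, "hand": 0.7}
    - {"dx": 0.6, "dy": 0.4, "dz": 4.5, "ax": 0, "ay": 0, "az": 0, "hand": 0.7}
    - {"dx": 0.6, "dy": 0.4, "dz": 6, "ax": 0, "ay": 0, "az": 0, "hand": 0.7}
    - {"dx": 0.6, "dy": 0.4, "dz": 7.5, "ax": 0, "ay": 0, "az": 0, "hand": 0.7}
    - {"dx": 0.6, "dy": 0.4, "dz": 9, "ax": 0, "ay": 0, "az": 0, "hand": 0.7}
    - {"dx": 0.6, "dy": 0.4, "dz": 10, "ax": 0, "ay": 0, "az": 0, "hand": 0.7}
    - {"dx": 0.6, "dy": 0.4, "dz": 11, "ax": 0, "ay": 0, "az": 0, "hand": 0.7}
    - {"dx": 0.6, "dy": 0.4, "dz": 11, "ax": 0, "ay": 0, "az": 0, "hand": 0.7}

```text
clock: 5.5
eef_pos: [562.7, -198.2, 110.9]
tool_rot: [-1.569, -0.005, -0.689]
force: [-0.2, -0.2, 0.5]
width: 25.9
gripper_force: 0.0
```

```bash
python3 st.py;  python3 plan.py -80 -94 111 52 0;  python3 - <<'E'
from cell import *
import cv2,numpy as np
a=get_image("wrist");cv2.imwrite("pics/wr2.png",a["pixels"][:,:,::-1])
E
```

```text
{'clock': 5.5, 'qpos': [1.2231, 1.3465, -0.4558, 1.7161, -1.0702, 1.2191, -0.2874], 'eef_pos': [562.6771, -198.2448, 110.9109], 'tool_rot': [-1.5689, -0.0046, -0.6893], 'force': [-0.2355, -0.2492, 0.5071], 'width': 25.9479}
d cm [ 0.18 -0.    1.84] w [-0.002  0.009  0.005] |w| 0.01
station xyz -92.6 -107.6 110.9
```

View pics/wr2.png

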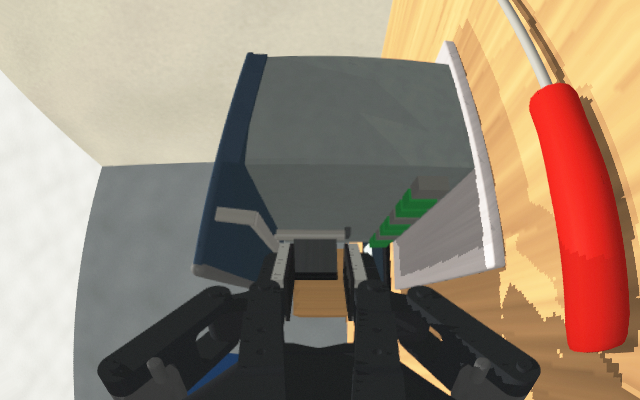

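Request:
send_rows:
  series:
    - {"dx": 0.2, "dy": 0, "dz": 1, "ax": 0, "ay": 0, "az": 0, "hand": 0.7}
    - {"dx": 0.2, "dy": 0, "dz": 1.8, "ax": 0, "ay": 0, "az": 0, "hand": 0.7}
    - {"dx": -0.4, "dy": 0, "dz": 2.6, "ax": 0, "ay": 0, "az": 0, "hand": 0.7}
    - {"dx": -1.0, "dy": 0, "dz": 3.4, "ax": 0, "ay": 0, "az": 0, "hand": 0.7}
    - {"dx": -1.6, "dy": 0, "dz": 4.2, "ax": 0, "ay": 0, "az": 0, "hand": 0.7}
    - {"dx": -2.3, "dy": 0, "dz": 5.0, "ax": 0, "ay": 0, "az": 0, "hand": 0.7}
    - {"dx": -2.9, "dy": 0, "dz": 5.7, "ax": 0, "ay": 0, "az": 0, "hand": 0.7}
    - {"dx": -3.5, "dy": 0, "dz": 6.5, "ax": 0, "ay": 0, "az": 0, "hand": 0.7}
    - {"dx": -4.1, "dy": 0, "dz": 7.3, "ax": 0, "ay": 0, "az": 0, "hand": 0.7}
    - {"dx": -4.1, "dy": 0, "dz": 7.3, "ax": 0, "ay": 0, "az": 0, "hand": 0.7}

```text
clock: 6.55
eef_pos: [576.3, -115.6, 110.6]
tool_rot: [-1.569, -0.003, -0.689]
force: [0.4, -0.4, -0.6]
width: 25.8
gripper_force: 0.0
```

```bash
python3 st.py;  python3 plan.py -80 30 111 52 0
```

```text
{'clock': 6.55, 'qpos': [1.2606, 1.4165, -0.66, 1.8669, -1.0834, 0.9463, -0.2107], 'eef_pos': [576.3413, -115.6465, 110.6075], 'tool_rot': [-1.5686, -0.0033, -0.6892], 'force': [0.4071, -0.3878, -0.6081], 'width': 25.8112}
d cm [-3.17 -0.04  4.44] w [-0.002  0.009  0.003] |w| 0.01
station xyz -81.9 -24.5 110.6
```

Free so far; now slower, in short steps.

Request:
send_rows:
  series:
    - {"dx": -0.3, "dy": 0, "dz": 0.5, "ax": 0, "ay": 0, "az": 0, "hand": 0.7}
    - {"dx": -0.6, "dy": 0, "dz": 0.9, "ax": 0, "ay": 0, "az": 0, "hand": 0.7}
    - {"dx": -0.9, "dy": 0, "dz": 1.3, "ax": 0, "ay": 0, "az": 0, "hand": 0.7}
    - {"dx": -1.2, "dy": 0, "dz": 1.7, "ax": 0, "ay": 0, "az": 0, "hand": 0.7}
    - {"dx": -1.5, "dy": 0, "dz": 2.1, "ax": 0, "ay": 0, "az": 0, "hand": 0.7}
    - {"dx": -1.8, "dy": 0, "dz": 2.5, "ax": 0, "ay": 0, "az": 0, "hand": 0.7}
    - {"dx": -2.1, "dy": 0, "dz": 2.9, "ax": 0, "ay": 0, "az": 0, "hand": 0.7}

```text
clock: 7.25
eef_pos: [579.4, -81.4, 109.8]
tool_rot: [-1.571, -0.005, -0.691]
force: [0.4, 0.1, -0.1]
width: 25.7
gripper_force: 0.0
```

Request:
send_rows:
  series:
    - {"dx": -0.3, "dy": 0, "dz": 0.4, "ax": 0, "ay": 0, "az": 0, "hand": 0.7}
    - {"dx": -0.6, "dy": 0, "dz": 0.8, "ax": 0, "ay": 0, "az": 0, "hand": 0.7}
    - {"dx": -0.9, "dy": 0, "dz": 1.2, "ax": 0, "ay": 0, "az": 0, "hand": 0.7}

```text
clock: 7.55
eef_pos: [580.1, -66.5, 109.7]
tool_rot: [-1.571, -0.005, -0.691]
force: [-0.0, 0.2, -0.5]
width: 25.9
gripper_force: 0.0
```

```bash
python3 st.py;  python3 plan.py -80 40 111 52 0; python3 - <<'E'
from cell import *
import cv2,numpy as np
a=get_image("wrist");cv2.imwrite("pics/wr3.png",cv2.resize(a["pixels"][180:380,180:460,::-1],(784,560)))
E
```

```text
{'clock': 7.55, 'qpos': [1.2951, 1.4984, -0.806, 1.9531, -1.0876, 0.7437, -0.1618], 'eef_pos': [580.0815, -66.4617, 109.7228], 'tool_rot': [-1.5709, -0.0047, -0.6912], 'force': [-0.004, 0.1537, -0.5], 'width': 25.8835}
d cm [-0.94 -0.13  1.2 ] w [0.    0.007 0.005] |w| 0.01
station xyz -79.8 24.8 109.7
```

View pics/wr3.png

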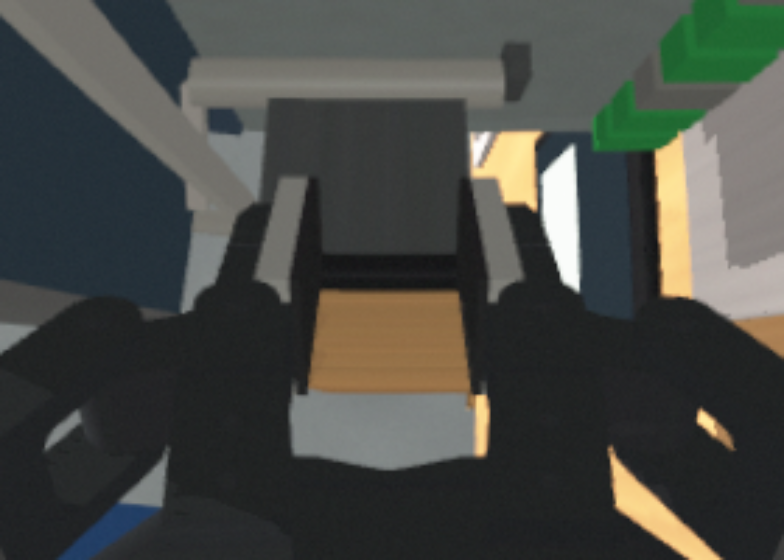

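The crop shows the paddle (265–470, 100–255) just ahead of both finger tips, the grey pin at row ~75, and the hook and bar to the left (above), with no contact yet.

Request:
send_rows:
  series:
    - {"dx": -0.2, "dy": 0, "dz": 0.3, "ax": 0, "ay": 0, "az": 0, "hand": 0.7}
    - {"dx": -0.5, "dy": 0, "dz": 0.6, "ax": 0, "ay": 0, "az": 0, "hand": 0.7}
    - {"dx": -0.7, "dy": 0, "dz": 0.9, "ax": 0, "ay": 0, "az": 0, "hand": 0.7}

```text
clock: 7.9
eef_pos: [580.3, -55.1, 109.7]
tool_rot: [-1.571, -0.005, -0.691]
force: [-0.8, 0.7, 0.1]
width: 25.6
gripper_force: 0.0
```

Request:
send_rows:
  series:
    - {"dx": -0.2, "dy": 0, "dz": 0.3, "ax": 0, "ay": 0, "az": 0, "hand": 0.7}
    - {"dx": -0.5, "dy": 0, "dz": 0.6, "ax": 0, "ay": 0, "az": 0, "hand": 0.7}

```text
clock: 8.1
eef_pos: [580.7, -48.2, 109.5]
tool_rot: [-1.571, -0.005, -0.693]
force: [-2.6, -4.3, 0.8]
width: 25.4
gripper_force: 1.9
```

Request:
send_rows:
  series:
    - {"dx": -0.2, "dy": 0, "dz": 0.3, "ax": 0, "ay": 0, "az": 0, "hand": 0.7}
    - {"dx": -0.4, "dy": 0, "dz": 0.5, "ax": 0, "ay": 0, "az": 0, "hand": 0.7}

```text
clock: 8.3
eef_pos: [580.6, -41.4, 109.4]
tool_rot: [-1.571, -0.005, -0.692]
force: [-2.1, -5.6, 0.3]
width: 25.4
gripper_force: 2.1
```

```bash
python3 st.py;  python3 plan.py -80 60 111 52 0
```

```text
{'clock': 8.3, 'qpos': [1.3129, 1.5541, -0.884, 1.9954, -1.0889, 0.6312, -0.1362], 'eef_pos': [580.565, -41.4417, 109.4315], 'tool_rot': [-1.5712, -0.0047, -0.692], 'force': [-2.0705, -5.6402, 0.3199], 'width': 25.3675}
d cm [-0.61 -0.16  0.82] w [0.    0.006 0.005] |w| 0.01
station xyz -80.2 49.8 109.4
```

Request:
send_rows:
  series:
    - {"dx": -0.2, "dy": 0, "dz": 0.2, "ax": 0, "ay": 0, "az": 0, "hand": 0.7}
    - {"dx": -0.4, "dy": 0, "dz": 0.5, "ax": 0, "ay": 0, "az": 0, "hand": 0.7}
    - {"dx": -0.6, "dy": 0, "dz": 0.8, "ax": 0, "ay": 0, "az": 0, "hand": 0.7}

```text
clock: 8.6
eef_pos: [581.0, -31.4, 109.4]
tool_rot: [-1.571, -0.005, -0.692]
force: [-2.1, -5.6, -0.0]
width: 25.7
gripper_force: 2.4
```

Request:
send_rows:
  series:
    - {"dx": -0.1, "dy": 0, "dz": 0.2, "ax": 0, "ay": 0, "az": 0, "hand": 0.7}
    - {"dx": -0.3, "dy": 0, "dz": 0.4, "ax": 0, "ay": 0, "az": 0, "hand": 0.7}
    - {"dx": -0.3, "dy": 0, "dz": 0.4, "ax": 0, "ay": 0, "az": 0, "hand": 0.7}

```text
clock: 8.9
eef_pos: [581.9, -27.0, 109.4]
tool_rot: [-1.571, -0.005, -0.693]
force: [-1.4, -5.1, 0.3]
width: 25.4
gripper_force: 2.7
```

```bash
python3 st.py;  python3 plan.py -80 66 132 52 0
```

```text
{'clock': 8.9, 'qpos': [1.3214, 1.5915, -0.932, 2.0174, -1.0902, 0.5618, -0.1219], 'eef_pos': [581.8945, -26.9666, 109.4208], 'tool_rot': [-1.5711, -0.0046, -0.693], 'force': [-1.4426, -5.0975, 0.3195], 'width': 25.4405}
d cm [-0.14 -2.26  0.1 ] w [0.    0.005 0.005] |w| 0.01
station xyz -79.4 64.3 109.4
```

Request:
send_rows:
  series:
    - {"dx": -0.3, "dy": 0, "dz": 0.4, "ax": 0, "ay": 0, "az": 0, "hand": 0.7}
    - {"dx": -0.3, "dy": -0.4, "dz": 0.4, "ax": 0, "ay": 0, "az": 0, "hand": 0.7}
    - {"dx": -0.3, "dy": -0.8, "dz": 0.4, "ax": 0, "ay": 0, "az": 0, "hand": 0.7}
    - {"dx": -0.3, "dy": -1.1, "dz": 0.4, "ax": 0, "ay": 0, "az": 0, "hand": 0.7}
    - {"dx": -0.3, "dy": -1.1, "dz": 0.4, "ax": 0, "ay": 0, "az": 0, "hand": 0.7}

```text
clock: 9.4
eef_pos: [583.1, -23.9, 117.7]
tool_rot: [-1.577, -0.005, -0.696]
force: [1.7, -6.6, -4.3]
width: 25.1
gripper_force: 3.4
```

Request:
send_rows:
  series:
    - {"dx": 0, "dy": -0.2, "dz": 0, "ax": 0, "ay": 0, "az": 0, "hand": 0.7}
    - {"dx": 0, "dy": -0.4, "dz": 0, "ax": 0, "ay": 0, "az": 0, "hand": 0.7}

```text
clock: 9.6
eef_pos: [583.2, -24.0, 121.0]
tool_rot: [-1.578, -0.004, -0.696]
force: [1.5, -6.3, -4.2]
width: 25.7
gripper_force: 3.4
```

```bash
python3 st.py;  python3 plan.py -80 66 132 52 0
```

```text
{'clock': 9.6, 'qpos': [1.3344, 1.591, -0.9753, 2.0391, -1.0911, 0.512, -0.1377], 'eef_pos': [583.1597, -23.9739, 121.0094], 'tool_rot': [-1.578, -0.0042, -0.6965], 'force': [1.5312, -6.3152, -4.1834], 'width': 25.6706}
d cm [-0.05 -1.1  -0.22] w [0.007 0.002 0.004] |w| 0.01
station xyz -78.2 67.3 121.0
```

Request:
send_rows:
  series:
    - {"dx": 0, "dy": -0.2, "dz": 0, "ax": 0, "ay": 0, "az": 0, "hand": 0.7}
    - {"dx": 0, "dy": -0.4, "dz": 0, "ax": 0, "ay": 0, "az": 0, "hand": 0.7}

```text
clock: 9.8
eef_pos: [583.0, -23.8, 125.0]
tool_rot: [-1.578, -0.004, -0.696]
force: [-0.1, -6.6, -3.1]
width: 25.5
gripper_force: 3.5
```

Request:
send_rows:
  series:
    - {"dx": 0, "dy": -0.2, "dz": 0, "ax": 0, "ay": 0, "az": 0, "hand": 0.7}
    - {"dx": 0, "dy": -0.4, "dz": 0, "ax": 0, "ay": 0, "az": 0, "hand": 0.7}

```text
clock: 10.0
eef_pos: [582.7, -23.5, 128.9]
tool_rot: [-1.578, -0.004, -0.696]
force: [-1.5, -6.2, -6.7]
width: 25.4
gripper_force: 3.2
```

Request:
send_rows:
  series:
    - {"dx": 0, "dy": -0.2, "dz": 0, "ax": 0, "ay": 0, "az": 0, "hand": 0.7}
    - {"dx": 0, "dy": -0.5, "dz": 0, "ax": 0, "ay": 0, "az": 0, "hand": 0.7}

```text
clock: 10.2
eef_pos: [582.4, -23.6, 132.3]
tool_rot: [-1.581, -0.004, -0.696]
force: [-0.5, -5.6, -7.2]
width: 25.8
gripper_force: 3.1
```

Request:
send_rows:
  series:
    - {"dx": 0, "dy": -0.3, "dz": 0, "ax": 0, "ay": 0, "az": 0, "hand": 0.7}
    - {"dx": 0, "dy": -0.6, "dz": 0, "ax": 0, "ay": 0, "az": 0, "hand": 0.7}
    - {"dx": 0, "dy": -0.9, "dz": 0, "ax": 0, "ay": 0, "az": 0, "hand": 0.7}

```text
clock: 10.5
eef_pos: [582.1, -23.2, 141.6]
tool_rot: [-1.58, -0.004, -0.695]
force: [-2.4, -6.4, -6.5]
width: 25.9
gripper_force: 3.1
```

Request:
send_rows:
  series:
    - {"dx": 0, "dy": -0.4, "dz": 0, "ax": 0, "ay": 0, "az": 0, "hand": 0.7}
    - {"dx": 0, "dy": -0.8, "dz": 0, "ax": 0, "ay": 0, "az": 0, "hand": 0.7}
    - {"dx": 0, "dy": -1.2, "dz": 0, "ax": 0, "ay": 0, "az": 0, "hand": 0.7}

```text
clock: 10.8
eef_pos: [581.8, -22.9, 154.0]
tool_rot: [-1.58, -0.004, -0.695]
force: [-3.6, -5.0, -6.8]
width: 25.8
gripper_force: 2.9
```

```bash
python3 st.py;  python3 plan.py -76 66 180 52 0;  python3 - <<'E'
from plan import *
from sim import track
R=tool(np.deg2rad(52),0,np.pi)
q=np.array(read_state()["qpos"])
for pt in((-76,66,180),(-65,60,200),(-50,50,225),(-35,40,245)):
    q,e,a=track(q,sw(*pt),R,16);print(pt,q.round(2),round(e,1),round(float(a),3))
E
```

```text
{'clock': 10.8, 'qpos': [1.3555, 1.5606, -1.0421, 2.076, -1.09, 0.4629, -0.1885], 'eef_pos': [581.8128, -22.8978, 153.9665], 'tool_rot': [-1.5798, -0.0035, -0.6946], 'force': [-3.6043, -5.045, -6.7518], 'width': 25.8373}
d cm [ 0.44 -2.6   0.01] w [0.009 0.004 0.004] |w| 0.01
station xyz -79.6 68.4 154.0
(-76, 66, 180) [ 1.36  1.53 -1.08  2.09 -1.1   0.45 -0.22] 0.0 0.0
(-65, 60, 200) [ 1.35  1.49 -1.1   2.07 -1.1   0.46 -0.27] 0.0 0.0
(-50, 50, 225) [ 1.34  1.43 -1.11  2.04 -1.1   0.5  -0.34] 0.0 0.0
(-35, 40, 245) [ 1.33  1.38 -1.11  2.01 -1.09  0.54 -0.4 ] 0.0 0.0
```

Request:
send_rows:
  series:
    - {"dx": 0.2, "dy": -0.5, "dz": 0, "ax": 0, "ay": 0, "az": 0, "hand": 0.7}
    - {"dx": 0.3, "dy": -1, "dz": 0, "ax": 0, "ay": 0, "az": 0, "hand": 0.7}
    - {"dx": 0.5, "dy": -1.5, "dz": 0.1, "ax": 0, "ay": 0, "az": 0, "hand": 0.7}
    - {"dx": 0.7, "dy": -2, "dz": 0.1, "ax": 0, "ay": 0, "az": 0, "hand": 0.7}
    - {"dx": 0.9, "dy": -2.5, "dz": 0.2, "ax": 0, "ay": 0, "az": 0, "hand": 0.7}

```text
clock: 11.3
eef_pos: [588.0, -23.2, 184.0]
tool_rot: [-1.571, -0.005, -0.687]
force: [-5.4, 3.5, -2.5]
width: 25.6
gripper_force: 2.7
```

Request:
send_rows:
  series:
    - {"dx": 0.3, "dy": -0.5, "dz": 0.1, "ax": 0, "ay": 0, "az": 0, "hand": 0.7}
    - {"dx": 0.5, "dy": -1, "dz": 0.1, "ax": 0, "ay": 0, "az": 0, "hand": 0.7}
    - {"dx": 0.8, "dy": -1.5, "dz": 0.2, "ax": 0, "ay": 0, "az": 0, "hand": 0.7}
    - {"dx": 1.0, "dy": -2, "dz": 0.2, "ax": 0, "ay": 0, "az": 0, "hand": 0.7}
    - {"dx": 1.3, "dy": -2.5, "dz": 0.2, "ax": 0, "ay": 0, "az": 0, "hand": 0.7}
    - {"dx": 1.3, "dy": -2.5, "dz": 0.2, "ax": 0, "ay": 0, "az": 0, "hand": 0.7}

```text
clock: 11.9
eef_pos: [601.1, -32.0, 209.5]
tool_rot: [-1.571, -0.006, -0.691]
force: [-1.5, 0.6, -0.7]
width: 26.0
gripper_force: 0.5
```

```bash
python3 st.py;  python3 plan.py -50 55 215 52 0;  python3 - <<'E'
from cell import *
import cv2,numpy as np
b=get_image("top");c=get_image("scene")
o=np.hstack([cv2.resize(b["pixels"][100:300,260:460],(400,400)),cv2.resize(c["pixels"][20:240,180:400],(400,400))])
cv2.imwrite("pics/s3.png",o[:,:,::-1])
E
```

```text
{'clock': 11.9, 'qpos': [1.3461, 1.4737, -1.1106, 2.0627, -1.0906, 0.4745, -0.3015], 'eef_pos': [601.1113, -32.0287, 209.4976], 'tool_rot': [-1.5707, -0.0058, -0.6912], 'force': [-1.4844, 0.6052, -0.6881], 'width': 25.9893}
d cm [ 1.1  -0.54  0.22] w [-0.     0.007  0.006] |w| 0.01
station xyz -60.0 59.9 209.5
```

View pics/s3.png

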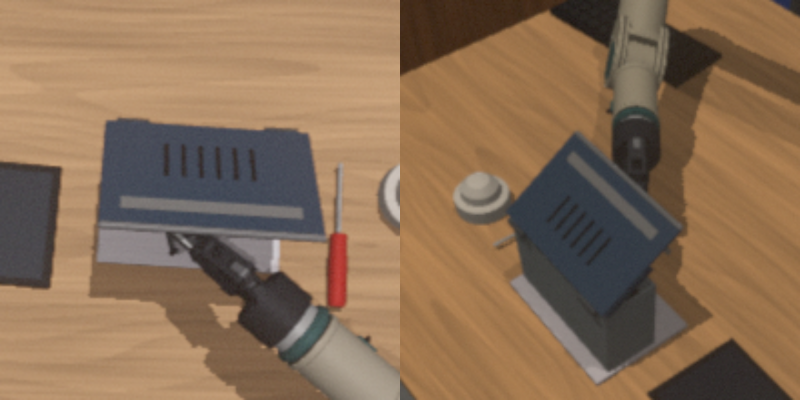

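Both views show the hood well raised, its front edge from (309,212) to (423,219) in the top picture and from (334.6,145) to (276,93) in the scene. The tool is under it near its left part; dome, driver and tablet are untouched.

```bash
cat > edge.py <<'E'
import sys
from plan import *
from cell import get_image
import cv2
def edge(t,s):
    T=get_image("top");S=get_image("scene");P=lambda g:np.array(g["mtx"])@np.c_[g["R"],g["t"]]
    X=cv2.triangulatePoints(P(T),P(S),np.array(t,float).T,np.array(s,float).T);X=(X[:3]/X[3]).T
    d=X-np.r_[O,0];c,n=np.cos(YAW),np.sin(YAW)
    for v in d:
        x,y,z=c*v[0]+n*v[1],-n*v[0]+c*v[1],v[2];print(np.round([x,y,z]),"theta",np.arctan2(z-163,49-x).round(2))
E
python3 - <<'E'
from edge import *
edge([(309,212),(423,219)],[(334.6,145.4),(276.3,93.2)])
from sim import track
s=read_state();q=np.array(s["qpos"]);R=tool(np.deg2rad(52),0,np.pi)
for pt in((-60,60,230),(-50,60,245),(-20,50,270),(10,40,290),(30,40,300)):
    q,e,a=track(q,sw(*pt),R,16);print(pt,q.round(2),round(e,1),round(float(a),3))
E
```

```text
[-88. 120. 246.] theta 0.54
[ -90. -126.  240.] theta 0.51
(-60, 60, 230) [ 1.36  1.46 -1.16  2.08 -1.1   0.44 -0.33] 0.0 0.0
(-50, 60, 245) [ 1.35  1.44 -1.18  2.07 -1.1   0.43 -0.37] 0.0 0.0
(-20, 50, 270) [ 1.31  1.37 -1.18  2.   -1.09  0.49 -0.45] 0.0 0.0
(10, 40, 290) [ 1.27  1.32 -1.16  1.92 -1.08  0.54 -0.53] 0.0 0.0
(30, 40, 300) [ 1.24  1.3  -1.16  1.88 -1.08  0.56 -0.57] 0.0 0.0
```

Request:
send_rows:
  series:
    - {"dx": 0, "dy": 0.1, "dz": -1, "ax": 0, "ay": 0, "az": 0, "hand": 0.7}
    - {"dx": 0, "dy": 0.1, "dz": -2.5, "ax": 0, "ay": 0, "az": 0, "hand": 0.7}
    - {"dx": 0, "dy": 0.1, "dz": -4.5, "ax": 0, "ay": 0, "az": 0, "hand": 0.7}
    - {"dx": 0, "dy": 0.1, "dz": -6.5, "ax": 0, "ay": 0, "az": 0, "hand": 0.7}
    - {"dx": 0, "dy": 0.1, "dz": -9, "ax": 0, "ay": 0, "az": 0, "hand": 0.7}
    - {"dx": 0, "dy": 0.1, "dz": -9, "ax": 0, "ay": 0, "az": 0, "hand": 1}
    - {"dx": 0, "dy": 0.1, "dz": -9, "ax": 0, "ay": 0, "az": 0, "hand": 1}
    - {"dx": 0, "dy": 0.1, "dz": -9, "ax": 0, "ay": 0, "az": 0, "hand": 1}

```text
clock: 12.9
eef_pos: [543.2, -100.9, 208.1]
tool_rot: [-1.57, -0.005, -0.691]
force: [0.1, -0.6, -0.0]
width: -0.0
gripper_force: 0.0
```

```bash
python3 st.py;  python3 plan.py -88 20 215 52 0;  python3 - <<'E'
from cell import *
import cv2,numpy as np
b=get_image("top");c=get_image("scene");w=get_image("wrist")
o=np.hstack([cv2.resize(b["pixels"][100:300,260:460],(400,400)),cv2.resize(c["pixels"][20:240,180:400],(400,400))])
cv2.imwrite("pics/s4.png",np.hstack([w["pixels"],])[:,:,::-1])
E
```

```text
{'clock': 12.9, 'qpos': [1.4617, 1.3794, -0.9726, 2.036, -0.9353, 0.6929, -0.4273], 'eef_pos': [543.2465, -100.9071, 208.1107], 'tool_rot': [-1.57, -0.0048, -0.6907], 'force': [0.0591, -0.5606, -0.0039], 'width': -0.0132}
d cm [ 0.29 -0.68  4.13] w [-0.001  0.008  0.005] |w| 0.01
station xyz -115.4 -11.0 208.1
```

View pics/s4.png

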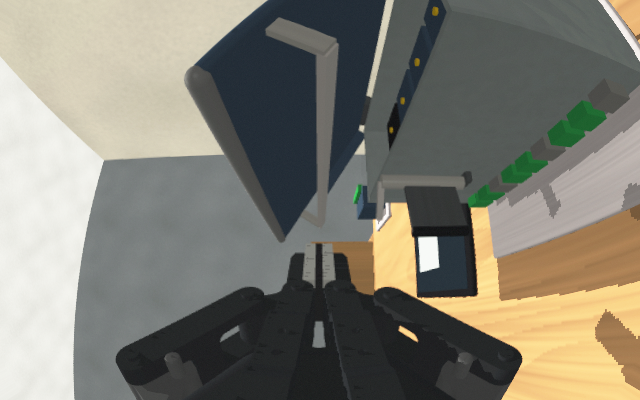

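The wrist view shows the hood open with the bar (column ~325) below it. The shut fingers (305–335, 245) are clear of both, and the sprung-back paddle is at (435,210).

Request:
send_rows:
  series:
    - {"dx": 0.3, "dy": -0.7, "dz": 0, "ax": 0, "ay": 0, "az": 0, "hand": 1}
    - {"dx": 0.3, "dy": -0.9, "dz": 1.5, "ax": 0, "ay": 0, "az": 0, "hand": 1}
    - {"dx": 0.3, "dy": -0.9, "dz": 3, "ax": 0, "ay": 0, "az": 0, "hand": 1}
    - {"dx": 0.3, "dy": -0.9, "dz": 4.1, "ax": 0, "ay": 0, "az": 0, "hand": 1}
    - {"dx": 0.3, "dy": -1.3, "dz": 4.1, "ax": 0, "ay": 0, "az": 0, "hand": 1}
    - {"dx": 0.3, "dy": -1.7, "dz": 4.1, "ax": 0, "ay": 0, "az": 0, "hand": 1}

```text
clock: 13.65
eef_pos: [571.6, -71.4, 225.2]
tool_rot: [-1.57, -0.004, -0.691]
force: [-0.6, 1.0, 0.5]
width: 0.3
gripper_force: 0.0
```

```bash
python3 st.py; cat > arc.py <<'E'
from plan import *
import sys
for th,x,z in((.55,-87.6,225),(.7,-74.3,243.5),(.85,-58.3,259.7),(1,-40,273.5),(1.15,-20,284.2),(1.3,1.3,292),(1.4,15,305),(1.5,29,312),(1.58,41,312)):
    print(th,end=" ");show(x,20,z,52,0)
E
python3 arc.py
```

```text
{'clock': 13.65, 'qpos': [1.4135, 1.3911, -1.0505, 2.0564, -1.0094, 0.5971, -0.4018], 'eef_pos': [571.5796, -71.3764, 225.1893], 'tool_rot': [-1.5702, -0.0043, -0.6907], 'force': [-0.5864, 0.985, 0.5468], 'width': 0.2569}
0.55 d cm [0.02 0.02 0.07] w [-0.001  0.008  0.004] |w| 0.01
0.7 d cm [ 1.08 -1.83  0.88] w [-0.001  0.008  0.004] |w| 0.01
0.85 d cm [ 2.35 -3.44  1.86] w [-0.001  0.008  0.004] |w| 0.01
1 d cm [ 3.81 -4.81  2.97] w [-0.001  0.008  0.004] |w| 0.01
1.15 d cm [ 5.4  -5.88  4.19] w [-0.001  0.008  0.004] |w| 0.01
1.3 d cm [ 7.09 -6.65  5.49] w [-0.001  0.008  0.004] |w| 0.01
1.4 d cm [ 8.18 -7.94  6.33] w [-0.001  0.008  0.004] |w| 0.01
1.5 d cm [ 9.3  -8.64  7.18] w [-0.001  0.008  0.004] |w| 0.01
1.58 d cm [10.25 -8.63  7.92] w [-0.001  0.008  0.004] |w| 0.01
```

Request:
send_rows:
  series:
    - {"dx": 0.2, "dy": -0.4, "dz": 0.2, "ax": 0, "ay": 0, "az": 0, "hand": 1}
    - {"dx": 0.4, "dy": -0.7, "dz": 0.4, "ax": 0, "ay": 0, "az": 0, "hand": 1}
    - {"dx": 0.7, "dy": -1.1, "dz": 0.6, "ax": 0, "ay": 0, "az": 0, "hand": 1}
    - {"dx": 0.9, "dy": -1.5, "dz": 0.7, "ax": 0, "ay": 0, "az": 0, "hand": 1}
    - {"dx": 1.1, "dy": -1.8, "dz": 0.9, "ax": 0, "ay": 0, "az": 0, "hand": 1}

```text
clock: 14.15
eef_pos: [585.6, -71.6, 242.5]
tool_rot: [-1.572, -0.005, -0.691]
force: [-3.3, -2.3, -2.0]
width: -0.1
gripper_force: 1.7
```

Request:
send_rows:
  series:
    - {"dx": 0.2, "dy": -0.3, "dz": 0.2, "ax": 0, "ay": 0, "az": 0, "hand": 1}
    - {"dx": 0.5, "dy": -0.6, "dz": 0.4, "ax": 0, "ay": 0, "az": 0, "hand": 1}
    - {"dx": 0.8, "dy": -1.0, "dz": 0.6, "ax": 0, "ay": 0, "az": 0, "hand": 1}
    - {"dx": 1.0, "dy": -1.3, "dz": 0.8, "ax": 0, "ay": 0, "az": 0, "hand": 1}
    - {"dx": 1.3, "dy": -1.6, "dz": 1.0, "ax": 0, "ay": 0, "az": 0, "hand": 1}

```text
clock: 14.65
eef_pos: [601.6, -71.6, 260.1]
tool_rot: [-1.569, -0.005, -0.69]
force: [-6.3, -1.9, 1.0]
width: -0.3
gripper_force: 2.5
```

```bash
python3 st.py; python3 arc.py|tail -6
```

```text
{'clock': 14.65, 'qpos': [1.3776, 1.3416, -1.1002, 2.0163, -1.029, 0.5958, -0.4733], 'eef_pos': [601.5618, -71.5987, 260.1478], 'tool_rot': [-1.5686, -0.005, -0.6897], 'force': [-6.3258, -1.9481, 1.0442], 'width': -0.2829}
1 d cm [ 1.47 -1.33  1.08] w [-0.002  0.008  0.005] |w| 0.01
1.15 d cm [ 3.06 -2.38  2.3 ] w [-0.002  0.008  0.005] |w| 0.01
1.3 d cm [ 4.76 -3.15  3.6 ] w [-0.002  0.008  0.005] |w| 0.01
1.4 d cm [ 5.85 -4.45  4.44] w [-0.002  0.008  0.005] |w| 0.01
1.5 d cm [ 6.96 -5.14  5.29] w [-0.002  0.008  0.005] |w| 0.01
1.58 d cm [ 7.92 -5.13  6.02] w [-0.002  0.008  0.005] |w| 0.01
```

Request:
send_rows:
  series:
    - {"dx": 0.4, "dy": -0.3, "dz": 0.3, "ax": 0, "ay": 0, "az": 0, "hand": 1}
    - {"dx": 0.7, "dy": -0.6, "dz": 0.5, "ax": 0, "ay": 0, "az": 0, "hand": 1}
    - {"dx": 1.1, "dy": -1.0, "dz": 0.8, "ax": 0, "ay": 0, "az": 0, "hand": 1}
    - {"dx": 1.5, "dy": -1.3, "dz": 1.1, "ax": 0, "ay": 0, "az": 0, "hand": 1}

```text
clock: 15.05
eef_pos: [620.7, -72.7, 272.4]
tool_rot: [-1.57, -0.005, -0.69]
force: [-3.1, 1.1, 0.4]
width: 0.2
gripper_force: 1.3
```

Request:
send_rows:
  series:
    - {"dx": 0.4, "dy": -0.3, "dz": 0.3, "ax": 0, "ay": 0, "az": 0, "hand": 1}
    - {"dx": 0.8, "dy": -0.5, "dz": 0.6, "ax": 0, "ay": 0, "az": 0, "hand": 1}
    - {"dx": 1.2, "dy": -0.8, "dz": 0.9, "ax": 0, "ay": 0, "az": 0, "hand": 1}
    - {"dx": 1.6, "dy": -1.0, "dz": 1.2, "ax": 0, "ay": 0, "az": 0, "hand": 1}

```text
clock: 15.45
eef_pos: [641.0, -74.0, 282.5]
tool_rot: [-1.57, -0.005, -0.691]
force: [-3.8, -0.2, 0.1]
width: -0.1
gripper_force: 1.4
```

```bash
python3 st.py; python3 arc.py|tail -4; python3 - <<'E'
from cell import *
import cv2,numpy as np
b=get_image("top");c=get_image("scene")
o=np.hstack([cv2.resize(b["pixels"][100:300,260:460],(400,400)),cv2.resize(c["pixels"][20:240,180:400],(400,400))])
cv2.imwrite("pics/s5.png",o[:,:,::-1])
E
```

```text
{'clock': 15.45, 'qpos': [1.3221, 1.306, -1.1204, 1.9428, -1.0361, 0.607, -0.5433], 'eef_pos': [641.0114, -74.0122, 282.4528], 'tool_rot': [-1.5705, -0.0049, -0.6911], 'force': [-3.8046, -0.2324, 0.0961], 'width': -0.0914}
1.3 d cm [ 1.55 -0.95  1.27] w [-0.     0.007  0.005] |w| 0.01
1.4 d cm [ 2.64 -2.24  2.11] w [-0.     0.007  0.005] |w| 0.01
1.5 d cm [ 3.75 -2.94  2.96] w [-0.     0.007  0.005] |w| 0.01
1.58 d cm [ 4.7  -2.93  3.69] w [-0.     0.007  0.005] |w| 0.01
```

View pics/s5.png

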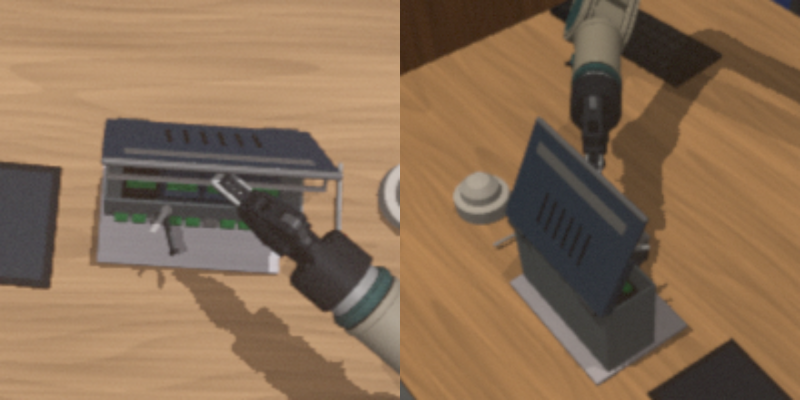

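The hood is at roughly 1.1 rad. In the top crop the tip (225,180) presses against the bar, just below the bead (row ~165). I'll keep pushing toward +x.

Request:
send_rows:
  series:
    - {"dx": 0.4, "dy": 0, "dz": 0.3, "ax": 0, "ay": 0, "az": 0, "hand": 1}
    - {"dx": 0.8, "dy": -0.1, "dz": 0.6, "ax": 0, "ay": 0, "az": 0, "hand": 1}
    - {"dx": 1.2, "dy": -0.2, "dz": 0.9, "ax": 0, "ay": 0, "az": 0, "hand": 1}
    - {"dx": 1.6, "dy": -0.2, "dz": 1.2, "ax": 0, "ay": 0, "az": 0, "hand": 1}

```text
clock: 15.95
eef_pos: [660.7, -74.8, 285.2]
tool_rot: [-1.569, -0.005, -0.69]
force: [-7.8, -4.6, 6.6]
width: 0.2
gripper_force: 4.8
```

Request:
send_rows:
  series:
    - {"dx": 0.3, "dy": 0, "dz": 0.2, "ax": 0, "ay": 0, "az": 0, "hand": 1}
    - {"dx": 0.6, "dy": 0, "dz": 0.5, "ax": 0, "ay": 0, "az": 0, "hand": 1}
    - {"dx": 0.9, "dy": 0, "dz": 0.7, "ax": 0, "ay": 0, "az": 0, "hand": 1}

```text
clock: 16.25
eef_pos: [671.8, -74.8, 291.1]
tool_rot: [-1.559, -0.007, -0.688]
force: [-10.8, -6.4, 16.0]
width: 0.2
gripper_force: 8.4
```

```bash
python3 st.py; python3 arc.py|tail -1; python3 plan.py 0 0 0 0 0|tail -1; python3 - <<'E'
from cell import *
import cv2,numpy as np
b=get_image("top");c=get_image("scene")
o=np.hstack([cv2.resize(b["pixels"][100:300,260:460],(400,400)),cv2.resize(c["pixels"][20:240,180:400],(400,400))])
cv2.imwrite("pics/s6.png",o[:,:,::-1])
E
```

```text
{'clock': 16.25, 'qpos': [1.2732, 1.3017, -1.1188, 1.8751, -1.0346, 0.6299, -0.5783], 'eef_pos': [671.7864, -74.7917, 291.0769], 'tool_rot': [-1.559, -0.0072, -0.6882], 'force': [-10.8035, -6.4227, 15.9589], 'width': 0.1796}
1.58 d cm [ 2.29 -2.05  1.81] w [-0.012  0.01   0.007] |w| 0.02
station xyz 12.1 19.6 291.1
```

View pics/s6.png

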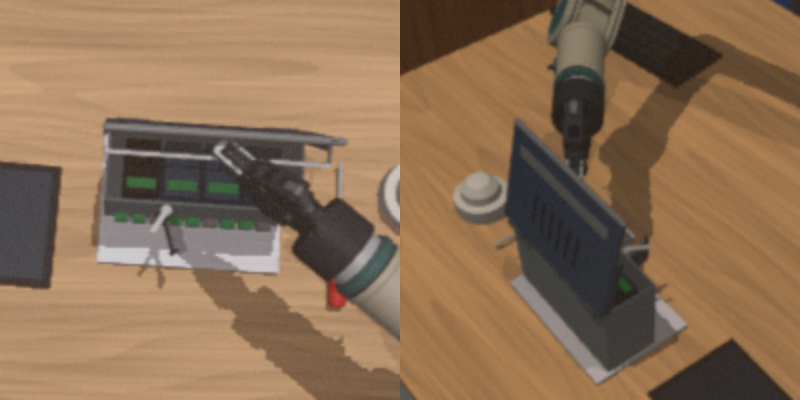

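The hood is at about 1.4, but the fingertip sits on top of the rising bar, which pushes it up with 16 N. I'll lift clear and push on the bead instead.

Request:
send_rows:
  series:
    - {"dx": -0.2, "dy": -0.6, "dz": -0.2, "ax": 0, "ay": 0, "az": 0, "hand": 1}
    - {"dx": -0.3, "dy": -1.3, "dz": -0.3, "ax": 0, "ay": 0, "az": 0, "hand": 1}
    - {"dx": -0.3, "dy": -2.1, "dz": -0.3, "ax": 0, "ay": 0, "az": 0, "hand": 1}
    - {"dx": -0.3, "dy": -2.1, "dz": -0.3, "ax": 0, "ay": 0, "az": 0, "hand": 1}

```text
clock: 16.75
eef_pos: [667.8, -75.8, 305.7]
tool_rot: [-1.572, -0.006, -0.691]
force: [-0.5, -0.8, -0.9]
width: -0.1
gripper_force: 0.3
```

Request:
send_rows:
  series:
    - {"dx": 0.3, "dy": 0, "dz": 0.2, "ax": 0, "ay": 0, "az": 0, "hand": 1}
    - {"dx": 0.6, "dy": 0, "dz": 0.4, "ax": 0, "ay": 0, "az": 0, "hand": 1}
    - {"dx": 0.9, "dy": 0, "dz": 0.7, "ax": 0, "ay": 0, "az": 0, "hand": 1}
    - {"dx": 1.2, "dy": 0, "dz": 0.9, "ax": 0, "ay": 0, "az": 0, "hand": 1}

```text
clock: 17.15
eef_pos: [683.0, -76.2, 305.4]
tool_rot: [-1.57, -0.005, -0.691]
force: [-2.5, -0.6, 1.9]
width: 0.1
gripper_force: 1.1
```

```bash
python3 st.py; python3 arc.py|tail -1; python3 plan.py 0 0 0 0 0|tail -1
```

```text
{'clock': 17.15, 'qpos': [1.2603, 1.2712, -1.1275, 1.8547, -1.0345, 0.6289, -0.6213], 'eef_pos': [682.9907, -76.2025, 305.3765], 'tool_rot': [-1.57, -0.0046, -0.6908], 'force': [-2.4577, -0.575, 1.8686], 'width': 0.0904}
1.58 d cm [ 1.32 -0.66  1.19] w [-0.001  0.007  0.005] |w| 0.01
station xyz 23.4 18.6 305.4
```

Request:
send_rows:
  series:
    - {"dx": 0.3, "dy": -0.2, "dz": 0.2, "ax": 0, "ay": 0, "az": 0, "hand": 1}
    - {"dx": 0.6, "dy": -0.4, "dz": 0.4, "ax": 0, "ay": 0, "az": 0, "hand": 1}
    - {"dx": 0.9, "dy": -0.5, "dz": 0.6, "ax": 0, "ay": 0, "az": 0, "hand": 1}

```text
clock: 17.45
eef_pos: [693.4, -77.2, 308.7]
tool_rot: [-1.573, -0.004, -0.691]
force: [-1.5, 2.8, -4.7]
width: -0.3
gripper_force: 2.2
```

Request:
send_rows:
  series:
    - {"dx": 0.2, "dy": 0, "dz": 0.1, "ax": 0, "ay": 0, "az": 0, "hand": 1}
    - {"dx": 0.3, "dy": 0, "dz": 0.2, "ax": 0, "ay": 0, "az": 0, "hand": 1}

```text
clock: 17.65
eef_pos: [697.1, -77.8, 309.7]
tool_rot: [-1.572, -0.005, -0.691]
force: [-1.5, 1.4, -4.1]
width: 0.0
gripper_force: 1.8
```

```bash
python3 st.py; python3 plan.py 0 0 0 0 0|tail -1; python3 - <<'E'
from cell import *
import cv2,numpy as np
b=get_image("top");c=get_image("scene")
o=np.hstack([cv2.resize(b["pixels"][130:230,290:440],(450,300),interpolation=2),cv2.resize(c["pixels"][70:190,230:350],(350,350))[:300]])
cv2.imwrite("pics/s7.png",o[:,:,::-1])
E
```

```text
{'clock': 17.65, 'qpos': [1.2385, 1.2625, -1.1224, 1.8218, -1.0313, 0.6391, -0.6454], 'eef_pos': [697.078, -77.7766, 309.6973], 'tool_rot': [-1.5716, -0.0045, -0.6911], 'force': [-1.4605, 1.3857, -4.1143], 'width': 0.0302}
station xyz 37.5 17.5 309.7
```

View pics/s7.png

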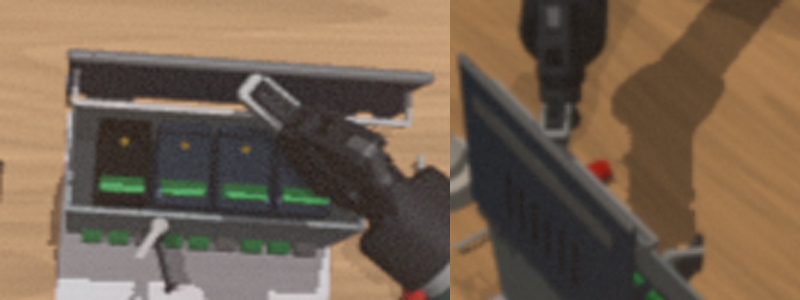

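```bash
python3 - <<'E'
from edge import *
edge([(312.7,147.7),(434.7,155.7)],[(300.3,154),(233,89)])
E
```

```text
[ 31. 127. 306.] theta 1.44
[  32. -127.  315.] theta 1.46
```

Request:
send_rows:
  series:
    - {"dx": 0.3, "dy": 0, "dz": 0.2, "ax": 0, "ay": 0, "az": 0, "hand": 1}
    - {"dx": 0.6, "dy": 0, "dz": 0.4, "ax": 0, "ay": 0, "az": 0, "hand": 1}

```text
clock: 18.05
eef_pos: [704.1, -78.4, 310.5]
tool_rot: [-1.57, -0.005, -0.691]
force: [-2.2, 2.2, -3.9]
width: -0.0
gripper_force: 1.5
```

Request:
send_rows:
  series:
    - {"dx": 0.2, "dy": 0, "dz": 0.1, "ax": 0, "ay": 0, "az": 0, "hand": 1}
    - {"dx": 0.4, "dy": 0, "dz": 0.3, "ax": 0, "ay": 0, "az": 0, "hand": 1}

```text
clock: 18.25
eef_pos: [709.5, -79.0, 311.5]
tool_rot: [-1.569, -0.005, -0.691]
force: [-2.9, -0.4, 1.1]
width: -0.2
gripper_force: 0.1
```

```bash
python3 st.py; python3 plan.py 0 0 0 0 0|tail -1; python3 - <<'E'
from cell import *
import numpy as np,cv2
# bead row in top view at a few columns: brightest vertical gradient (wood -> bead)
g=cv2.GaussianBlur(get_image("top")["pixels"],(3,3),0).astype(int)
for u in(320,335,350,400,415,428):
    col=g[135:175,u];rb=col[:,0]-col[:,2];i=np.argmax(rb<25);print(u,135+i,col[max(i-1,0):i+5].tolist())
E
```

```text
{'clock': 18.25, 'qpos': [1.2191, 1.2625, -1.1177, 1.792, -1.0279, 0.6488, -0.6607], 'eef_pos': [709.5132, -79.0097, 311.5456], 'tool_rot': [-1.5688, -0.0051, -0.6912], 'force': [-2.8908, -0.4064, 1.0551], 'width': -0.1962}
station xyz 50.0 16.7 311.5
320 140 [[167, 139, 116], [145, 132, 124], [134, 128, 128], [117, 112, 111], [90, 84, 82], [67, 59, 58]]
335 141 [[166, 139, 115], [144, 131, 123], [133, 129, 127], [117, 112, 111], [90, 83, 82], [66, 57, 56]]
350 142 [[166, 139, 115], [143, 131, 123], [132, 127, 127], [114, 110, 110], [87, 83, 81], [65, 60, 59]]
400 146 [[147, 132, 121], [131, 126, 124], [119, 114, 114], [96, 91, 90], [72, 66, 64], [58, 51, 50]]
415 147 [[148, 132, 121], [130, 124, 123], [118, 112, 112], [97, 90, 88], [73, 66, 63], [61, 53, 50]]
428 148 [[147, 132, 121], [129, 124, 122], [117, 111, 110], [94, 87, 85], [72, 64, 61], [61, 52, 49]]
```

```bash
cat > th.py <<'E'
from plan import *
from cell import get_image
import cv2
T=get_image("top");g=cv2.GaussianBlur(T["pixels"],(3,3),0).astype(int);R=np.array(T["R"]);c=-R.T@np.array(T["t"]);K=np.array(T["mtx"])
for u in(320,335,400,415,428):
    col=g[130:180,u];v=130+np.argmax(col[:,0]-col[:,2]<25)+1.2
    d=R.T@np.linalg.inv(K)@[u+.5,v+.5,1]
    out=[]
    for z in(318,):
        P=c+d*(z-c[2])/d[2]-np.r_[O,0];x=np.cos(YAW)*P[0]+np.sin(YAW)*P[1];out.append((x.round(1),np.arccos(np.clip((49-x)/158.5,-1,1)).round(3)))
    print(u,v,out)
E
python3 th.py
```

```text
320 141.2 [(np.float64(47.2), np.float64(1.56))]
335 142.2 [(np.float64(46.9), np.float64(1.558))]
400 146.2 [(np.float64(46.2), np.float64(1.553))]
415 147.2 [(np.float64(45.9), np.float64(1.551))]
428 148.2 [(np.float64(45.4), np.float64(1.548))]
```

Request:
send_rows:
  series:
    - {"dx": 0.2, "dy": 0, "dz": 0.1, "ax": 0, "ay": 0, "az": 0, "hand": 1}
    - {"dx": 0.3, "dy": 0, "dz": 0.3, "ax": 0, "ay": 0, "az": 0, "hand": 1}

```text
clock: 18.55
eef_pos: [713.6, -78.9, 310.9]
tool_rot: [-1.57, -0.005, -0.692]
force: [-2.5, -1.4, 0.4]
width: -0.2
gripper_force: 0.0
```

Request:
send_rows:
  series:
    - {"dx": 0.1, "dy": 0, "dz": 0.1, "ax": 0, "ay": 0, "az": 0, "hand": 1}
    - {"dx": 0.2, "dy": 0, "dz": 0.2, "ax": 0, "ay": 0, "az": 0, "hand": 1}

```text
clock: 18.75
eef_pos: [714.5, -77.5, 310.1]
tool_rot: [-1.57, -0.004, -0.689]
force: [-18.5, -6.1, 1.6]
width: 0.4
gripper_force: 0.0
```

```bash
python3 st.py; python3 plan.py 0 0 0 0 0|tail -1; python3 th.py
```

```text
{'clock': 18.75, 'qpos': [1.2084, 1.2638, -1.114, 1.7802, -1.0245, 0.6512, -0.6676], 'eef_pos': [714.4668, -77.545, 310.0578], 'tool_rot': [-1.5703, -0.004, -0.6885], 'force': [-18.457, -6.1224, 1.632], 'width': 0.3995}
station xyz 54.9 18.4 310.1
320 139.2 [(np.float64(51.4), np.float64(1.586))]
335 140.2 [(np.float64(51.1), np.float64(1.584))]
400 144.2 [(np.float64(50.4), np.float64(1.58))]
415 145.2 [(np.float64(50.1), np.float64(1.578))]
428 146.2 [(np.float64(49.5), np.float64(1.574))]
```

The hood has reached its stop (18 N). Backing off now.

Request:
send_rows:
  series:
    - {"dx": -0.4, "dy": 0, "dz": -0.3, "ax": 0, "ay": 0, "az": 0, "hand": 1}
    - {"dx": -0.8, "dy": 0, "dz": -0.6, "ax": 0, "ay": 0, "az": 0, "hand": 1}
    - {"dx": -1.6, "dy": 0, "dz": -1.2, "ax": 0, "ay": 0, "az": 0, "hand": 1}
    - {"dx": -2.4, "dy": 0, "dz": -1.8, "ax": 0, "ay": 0, "az": 0, "hand": 1}
    - {"dx": -3.2, "dy": 0, "dz": -3, "ax": 0, "ay": 0, "az": 0, "hand": 1}
    - {"dx": -4, "dy": 0, "dz": -6, "ax": 0, "ay": 0, "az": 0, "hand": 1}
    - {"dx": -4, "dy": 0, "dz": -9, "ax": 0, "ay": 0, "az": 0, "hand": 1}
    - {"dx": -4, "dy": 0, "dz": -12, "ax": 0, "ay": 0, "az": 0, "hand": 1}
    - {"dx": -4, "dy": 0, "dz": -12, "ax": 0, "ay": 0, "az": 0, "hand": 1}
    - {"dx": -4, "dy": 0, "dz": -12, "ax": 0, "ay": 0, "az": 0, "hand": 1}

```text
clock: 19.8
eef_pos: [608.2, -146.2, 310.0]
tool_rot: [-1.571, -0.005, -0.693]
force: [1.1, 0.7, 0.6]
width: -0.0
gripper_force: 0.0
```

```bash
python3 st.py; python3 th.py; python3 - <<'E'
from cell import *
import cv2,numpy as np
# unmoved check: tablet/driver/dome pixels vs first picture (top view)
a=cv2.imread("pics/top0.png")[:,:,::-1].astype(int);b=get_image("top")["pixels"].astype(int)
def cen(m):ys,xs=np.nonzero(m);return round(xs.mean(),1),round(ys.mean(),1),len(xs)
for im in(a,b):
    r=im[150:270,418:440];print("driver",cen((r[...,0]>120)&(r[...,1]<60)),"dome",cen(im[170:225,445:495].min(2)>120),"tablet",cen(im[170:250,190:300].max(2)<70))
E
```

```text
{'clock': 19.8, 'qpos': [1.4153, 1.2144, -1.0568, 1.8712, -0.9218, 0.7963, -0.703], 'eef_pos': [608.2164, -146.2172, 310.0451], 'tool_rot': [-1.5712, -0.0047, -0.6931], 'force': [1.0716, 0.6618, 0.5641], 'width': -0.0106}
320 139.2 [(np.float64(51.4), np.float64(1.586))]
335 140.2 [(np.float64(51.1), np.float64(1.584))]
400 144.2 [(np.float64(50.4), np.float64(1.58))]
415 145.2 [(np.float64(50.1), np.float64(1.578))]
428 146.2 [(np.float64(49.5), np.float64(1.574))]
driver (np.float64(10.0), np.float64(84.1), 169) dome (np.float64(25.6), np.float64(26.3), 955) tablet (np.float64(51.2), np.float64(37.5), 1426)
driver (np.float64(9.5), np.float64(94.3), 72) dome (np.float64(25.6), np.float64(25.0), 1084) tablet (np.float64(53.1), np.float64(33.8), 615)
```

```bash
python3 -c "
from cell import *
print(finish_job())"
```

```text
the job is handed in; nothing more can be done
None
```

The job is handed in: the catch was pushed left while lifting, the hood stands upright against its stop (about 1.6 rad), and the arm is clear. The highest wrist force I read was about 19–20 N. The dome and tablet looked unmoved. The driver was partly hidden at the end but in place in earlier views. I also viewed 13 pictures, over the limit of 10.

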